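# Seat a padlock in the marking fixture and clamp it with the cam lever

### The arm

A 7-joint arm with a two-finger parallel gripper is mounted at the origin on a cart in front of the work surface, level with it; the furniture and walls round the work are solid. World frame = base frame: x ahead of the robot, y to its left, z up, the work surface at z = 0. Lengths are in m, angles in rad, forces in N, time in s.
With the tool pointing down it reaches from about 0.425 to 0.925 m from the base axis. Payload 6.8 kg.
Tool frame: the origin (TCP) lies at the very end of the fingers, on their centre line; the grasp point (between the pads) lies 19 mm behind it; z points along the fingers, y is the line along which they close (so a half turn about z gives the same grasp; the last joint's range is limited). The gripper opens to 85 mm and grips with 20 to 120 N. Pads are 22 mm wide; open, the fingers measure 114 mm over their backs; the gripper's body (76 mm by 85 mm) begins 54 mm behind the grasp point. The pads swing forward as they close: fully open they stand 13 mm farther back than shut.
Start: joints at [-1.413, 0.477, 0.022, 1.555, -0.011, 1.109, -0.083], TCP at [0.177, 0.651, 0.231] pointing down, gripper open.
Joint ranges: [-2.96, 2.96], [-0.34, 2.1], [-1.41, 1.46], [0.24, 2.44], [-1.37, 4.51], [0.17, 1.92], [-2.96, 2.96]. Speed limits (rad/s): [2.39, 2.39, 3.14, 3.14, 3.14, 3.14, 3.14].

### API

Orientations are given as a rotation vector (axis times angle).
In Python, from bench import get_obs, grab_frame, hand_in gives the robot as it stands.
- The arm moves only by the tool drive_tool, never from a script. Its argument "rows" is a list of rows, each an object with "offset": the shift along the tool's x, y, z as a fraction of full scale, a list of three; "rotation": the turn, a rotation vector about the tool's x, y, z as a fraction of full scale, a list of three; "claw": the opening, from 0 (shut) to 1 (fully open). In form: [{"offset": [tx, ty, tz], "rotation": [wx, wy, wz], "claw": claw}, ...]. A call has 1 to 20 rows; each row is the pose to reach, as a shift and turn from the pose commanded when the call began, along the tool's axes at that moment; what a row does not reach only later rows make up. Full scale, the value 1, is 0.15 m for a shift and 2 rad for a turn. A row lasts 1/12 s, in which the tool goes at most 41.7 mm and 7.16 degrees, less where a joint would pass 70% of its speed; a pose out of reach is approached as far as the arm can. A call with a number of a shift or a turn outside -1 to 1 is refused whole. A call with a gripper value outside its range is refused whole. The fingers move at their own pace and stop on an object; "force" is the grip in N (left out, the last holds). Time passes only in rows, so rows that repeat a pose let the fingers close. It gives the time, the measured TCP pose, the force, the opening and the grip force at its end, in the units of the state.
- get_obs(): the state, without advancing time (a new reading comes with each control period).
- grab_frame(name): name is "side" or "top"; returns a dict with "frame" (384x512x3 uint8, red, green, blue), "z_map" (384x512 float32, m along the optical axis (not along the pixel's ray), 0 where there is no reading), "vfov" (degrees; the focal length in pixels is half the picture's height over the tangent of half this angle, whatever the lens; pixels are square), "cx", "cy" (the principal point, pixels), "R" (3x3) and "t" (3): a world point X has camera coordinates R X + t. Camera axes: x right, y down, z forward; pixel columns grow to the right and rows downward; lengths in m; the calibration is good to about 2 mm. A picture is of the moment at which its call begins.
- hand_in(): hands the job in; it is judged then, once.
The state is a dict: "clock": time; "joints": joint angles; "qvel": joint speeds; "tau": joint torques, N m; "tcp_pos": TCP position; "orientation": TCP orientation; "contact_force": force on the tool from outside, world axes, zero at the start; "moment": the same for the moment, N m; "grip_width": finger opening in m; "gripper_force": force on a finger pad.
Only numpy, scipy, OpenCV 4.12 (cv2) and the standard library are available. Lean on these libraries where they do the work, as an engineer would, in place of code of your own. Each camera call takes 0.05 s, during which the arm holds its last target. There are 200 camera calls.

### The job

Set the padlock up for engraving: with the fingers shut, push it along the fixture's plate until its side lies flush against the long steel fence and its keyway end is home against the end stop. Then push the cam lever's black knob round as far as it goes, so that the cam pins the padlock against the fence. Only push, never pinch, straddle or lift the padlock or the lever, and leave the brass block, lock cylinder and cam lock where they lie.

Things in the scene. Friction and masses are not known exactly. Their poses are not given: they have to be found in the camera images.
- fixture: Fixed marking fixture: dark grey plate, x -60 to +72 mm, y -92 to +112 mm, top at z 12 mm. Origin on the bench under it, z up, x towards the fence (away from the robot, turned 0.1 to 0.45 rad to the right), y along the fence to the robot's left. The open part of the plate lies at +y; end stop and cam lever at the -y end. Machines up to 0.4 m tall stand on both sides of the way to it.
- fence (a point): Middle of the top front edge of the bright steel fence: a straight bar along the fixture's y, y -84 to +104 mm, its front face at x 48 mm in the fixture's frame, top 26 mm above the bench (14 mm above the plate).
- stop (a point): Middle of the top edge of the end stop's face: bright steel block, x 14 to 40 mm in the fixture's frame, its face looks to +y at y -62 mm, top 26 mm above the bench.
- seat (a point): Where the padlock's origin comes when seated: x 27, y -62, z 21 mm in the fixture's frame. The body then fills x 6 to 48 mm and y -62 to -28 mm, the shackle reaches to y +4 mm.
- padlock: Loose brass padlock lying flat, closed bright shackle, 0.13 to 0.27 kg. Body 42 x 34 x 18 mm, 66 mm long with shackle. Origin: middle of the keyway end (away from the shackle), 9 mm above the plate. Own x up, y across the width to the fence, z to the shackle: body z 0 to 34, y +-21 mm; bow 32 mm wide, 6 mm thick, to z 66 mm. Starts up to 0.3 rad askew, keyway end to the stop, 65 to 104 mm from it.
- cam_lever (a joint): Cam lever about its upright pivot, rad: 0 open (knob to the fixture's -x, the robot), grows clockwise from above, knob going to +y, then +x; hard limit 1.70; starts at 0 to 0.15. Stays where left: 2 N at the knob turns it, 4 to 6 N for the last 0.2 rad. The cam leaves 8.5 mm before a seated padlock when open, grips from about 1.45, clamps hard at 1.5 to 1.7 and draws it to the stop.
- lever_knob (a point): Centre of the black ball knob, 22 mm diameter, at the end of the 8 mm round lever rod; 80 mm from the pivot axis, 44 mm above the bench. The rod slopes from 32 mm height near the pivot up to the knob.
- lever_pivot (a point): Point on the lever's pivot axis, 44 mm above the bench, at x -14.5, y -36 mm in the fixture's frame, in front of the seat; the hub's top is 40 mm high; under it the cam, a steel eccentric disc of 28 mm diameter, 13 to 27 mm above the bench. Its frame turns with the lever: its -x points along the lever to the knob.
- brass_block: Loose brass block 24 x 32 x 21 mm on the bench beside the fixture; leave alone. Origin: centre of its underside.
- lock_cylinder: Loose brass door-lock cylinder 17 x 68 x 33 mm on the bench beside the fixture; leave alone. Origin: centre of its underside.
- cam_lock: Loose grey cam lock: a round flanged barrel with a flat steel tongue on top, 25 x 40 x 26 mm, on the bench beside the fixture; leave alone. Origin: centre of its underside.

How it is judged:
On the way, in this order (a step that is already met when the one before it is completed fails the run):
1. with the cam lever still open, the padlock lies flat within 4 mm of the fence and 4 mm of the end stop, square within 0.12 rad (x of padlock in the frame of fixture between 0.023 and 0.0285 m and y of padlock in the frame of fixture between -0.0635 and -0.058 m and angle between the y axis of padlock and the x axis of fixture, either way round below 0.12 rad and z of padlock in the frame of fixture between 0.0185 and 0.0235 m and angle between padlock's own x axis and vertical below 0.1 rad and value of joint cam_lever below 0.9 rad), for 0.2 s.
2. the cam lever is swung to 1.5 rad or more and the cam presses on the padlock with over 5 N (value of joint cam_lever above 1.5 rad and contact force between cam_lever and padlock above 5 N), for 0.2 s.
At the end, for the whole second after the job is handed in: the padlock lies flat on the plate, within 1.5 mm of the fence and 2 mm of the end stop, square within 0.04 rad, at rest, with the cam lever at 1.5 rad or more and the cam pressing on it with over 5 N (all of step 2 and x of padlock in the frame of fixture between 0.0255 and 0.0285 m and y of padlock in the frame of fixture between -0.0635 and -0.06 m and angle between the y axis of padlock and the x axis of fixture, either way round below 0.04 rad and z of padlock in the frame of fixture between 0.0185 and 0.0235 m and angle between padlock's own x axis and vertical below 0.1 rad and linear speed of padlock below 0.01 m/s); the robot touches nothing.
It fails at once if the padlock is lifted over 6 mm off the plate or tipped over 0.25 rad (z of padlock in the frame of fixture above 0.027 m or angle between padlock's own x axis and vertical above 0.25 rad).
It fails at once if the fingers straddle the padlock or its shackle (the point between the pads comes down inside its outline) (x of the grasp point in the frame of padlock between -0.03 and 0.022 m and y of the grasp point in the frame of padlock between -0.018 and 0.018 m and z of the grasp point in the frame of padlock between 0.002 and 0.063 m).
It fails at once if the fingers straddle the lever or its knob (z of the grasp point in the frame of lever_pivot below 0.012 m and x of the grasp point in the frame of lever_pivot between -0.09 and -0.015 m and y of the grasp point in the frame of lever_pivot between -0.006 and 0.006 m).
It fails at once if the brass block, the lock cylinder or the cam lock is moved over 15 mm (distance of any of brass_block, lock_cylinder, cam_lock from where it was at the start of the episode above 0.015 m).
It also fails if it takes over 67 s, if anything falls off the work surface, if the arm or the gripper's body presses on something with over 40 N, if the wrist force passes 120 N, or if a joint passes its speed limit or range.

## Working session

There is one attempt and no reset: what is moved stays moved. The work goes in short steps, Python scripts to look and compute and a tool call to move; the robot and the scene stay as the last step left them, time stands still between calls to the robot, and variables do not carry over. Pictures are saved under pics/ and viewed, at most 12 in all, crops included, and the job is handed in when it is done.

Besides the shell and the picture viewer there is one more tool, called after "Request:" as name([rows], argument=value, ...), one row to a line, values as JSON. drive_tool: Moves the arm, as the interface text tells. Its arguments: {"type":"object","properties":{"rows":{"type":"array","items":{"type":"object","properties":{"offset":{"type":"array","items":{"type":"number"}},"rotation":{"type":"array","items":{"type":"number"}},"claw":{"type":"number"}}}},"force":{"type":"number"}},"required":["rows"]}

```bash
mkdir -p pics; cat > h.py <<'E'
import numpy as np, cv2
from bench import get_obs, grab_frame, hand_in
def cloud(f):
    z=f["z_map"]; h,w=z.shape; F=h/2/np.tan(np.radians(f["vfov"])/2)
    u,v=np.meshgrid(np.arange(w),np.arange(h))
    P=np.stack([(u-f["cx"])/F*z,(v-f["cy"])/F*z,z],-1)
    return (P-f["t"])@f["R"]   # R^T (P-t)
E
python3 - <<'E'
from h import *
np.set_printoptions(precision=3,suppress=True)
o=get_obs();print(o)
for n in("top","side"):
    f=grab_frame(n);cv2.imwrite(f"pics/{n}0.png",f["frame"][:,:,::-1]);np.savez(f"{n}0.npz",**f)
    print(n,f["vfov"],f["cx"],f["cy"],f["R"],f["t"],-np.array(f["R"]).T@f["t"],{k for k in f}, (f["z_map"]==0).mean())
E
```

```text
{'clock': 0.0, 'joints': array([-1.413,  0.478,  0.022,  1.556, -0.012,  1.109, -0.083]), 'qvel': array([-0.   , -0.   , -0.   ,  0.   ,  0.001,  0.002,  0.   ]), 'tau': array([  0.   , -59.645,   1.608, -28.12 ,   0.012,   0.009,  -0.   ]), 'tcp_pos': array([0.177, 0.651, 0.23 ]), 'orientation': array([-0.416, -3.114,  0.003]), 'contact_force': array([-0.284, -0.462,  0.15 ]), 'moment': array([-0.033, -0.02 , -0.017]), 'gripper_force': 0.0, 'grip_width': 0.08558898703128717}
top 49.18937528060486 264.6854751547138 188.22086643076804 [[-0.013 -1.     0.024]
 [-1.     0.012 -0.021]
 [ 0.02  -0.024 -1.   ]] [-0.258  0.559  0.899] [ 0.537 -0.244  0.916] {'z_map', 'R', 'cy', 'cx', 't', 'frame', 'vfov'} 0.004079182942708333
side 44.09403014527306 248.42945682456366 196.49779371869786 [[ 0.997 -0.07   0.023]
 [-0.016 -0.517 -0.856]
 [ 0.072  0.853 -0.516]] [-0.577 -0.071  1.088] [ 0.496 -1.005  0.515] {'z_map', 'R', 'cy', 'cx', 't', 'frame', 'vfov'} 0.041631062825520836
```

View pics/top0.png

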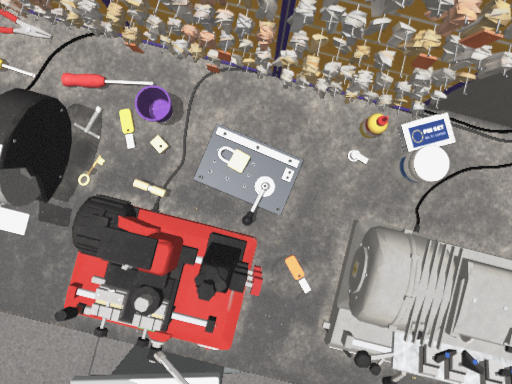

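View pics/side0.png

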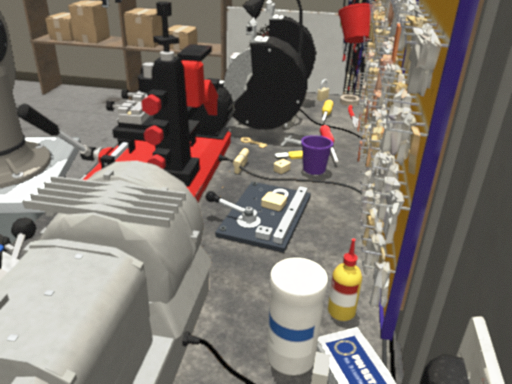

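The top view shows the plate around (250,168), with the fence along its upper edge from (218,130) to (300,163). The padlock is at (235,157) with its shackle to the left. The stop is at (289,173), the hub at (265,186) and the knob at (249,217). The red machine stands below left of the plate and the grey machine to the right. Next I'll measure these.

```bash
python3 - <<'E'
from h import *
np.set_printoptions(precision=4,suppress=True)
f=dict(np.load("top0.npz"));P=cloud(f);im=f["frame"]
c=im[115:230,180:315];cv2.imwrite("pics/crop0.png",cv2.resize(c,None,fx=5.5,fy=5.5,interpolation=cv2.INTER_CUBIC)[:,:,::-1])
for n,(u,v) in dict(plate=(215,180),plate2=(240,180),hub=(265,186),knob=(249,217),stop=(289,173),fence=(260,147),lockbody=(239,160),bench=(320,220),red=(230,250)).items():
    print(n,P[v,u],im[v,u],P[v-1:v+2,u-1:u+2,2].ravel())
E
```

```text
plate [ 0.5745 -0.159   0.0137] [157 161 166] [0.0139 0.0108 0.0115 0.0135 0.0137 0.0128 0.0084 0.0092 0.0126]
plate2 [ 0.574  -0.2124  0.0093] [152 156 162] [0.0156 0.0116 0.0111 0.012  0.0093 0.0099 0.0153 0.0121 0.0117]
hub [ 0.5596 -0.2655  0.0417] [122 121 122] [0.0377 0.0413 0.0405 0.0397 0.0417 0.0367 0.0394 0.0387 0.0391]
knob [ 0.4958 -0.2314  0.0483] [48 47 47] [0.0498 0.0473 0.0482 0.0543 0.0483 0.0466 0.0574 0.0536 0.0489]
stop [ 0.5868 -0.317   0.0295] [150 153 153] [0.0256 0.0296 0.0294 0.0294 0.0295 0.0283 0.0271 0.026  0.0281]
fence [ 0.6429 -0.2563  0.0273] [245 245 245] [0.0259 0.027  0.0236 0.0259 0.0273 0.0235 0.0288 0.0258 0.027 ]
lockbody [ 0.6155 -0.2115  0.0302] [246 246 238] [0.0279 0.0291 0.0315 0.0292 0.0302 0.0306 0.0304 0.0278 0.0275]
bench [ 0.4847 -0.386  -0.0009] [121 117 115] [-0.0023 -0.0006  0.0015  0.0008 -0.0009  0.0003  0.0003  0.0008 -0.0011]
red [ 0.4404 -0.1972  0.1435] [23 27 27] [0.1323 0.1282 0.1278 0.1438 0.1435 0.1393 0.1572 0.1526 0.1499]
```

View pics/crop0.png

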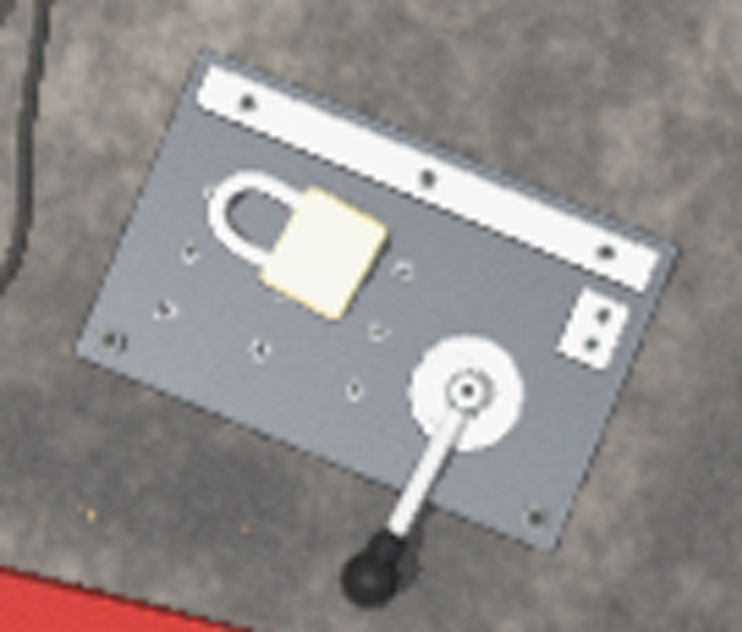

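The crop (5.5x, origin 180,115) shows the plate corners at (205,50), (675,247), (552,550) and (78,352). The fence's front edge runs (197,103) to (645,290). The padlock body corners are (312,187), (388,232), (338,320) and (261,277). The hub is at (468,391) and the knob at (370,577).

```bash
cat >> h.py <<'E'
def ray(f,uv,z):
    F=f["z_map"].shape[0]/2/np.tan(np.radians(f["vfov"])/2)
    uv=np.atleast_2d(uv).astype(float)
    d=np.c_[(uv[:,0]-f["cx"])/F,(uv[:,1]-f["cy"])/F,np.ones(len(uv))]@f["R"]
    c=-f["R"].T@f["t"]
    return c+d*((z-c[2])/d[:,2])[:,None]
def lockrect(f,box,S=4):
    u0,v0,u1,v1=box
    g=cv2.resize(f["frame"][v0:v1,u0:u1],None,fx=S,fy=S,interpolation=cv2.INTER_CUBIC)
    m=(g.min(2)>200).astype(np.uint8)
    m=cv2.morphologyEx(m,cv2.MORPH_OPEN,cv2.getStructuringElement(cv2.MORPH_ELLIPSE,(33,33)))
    out=[]
    for c in cv2.findContours(m,cv2.RETR_EXTERNAL,cv2.CHAIN_APPROX_NONE)[0]:
        out.append((cv2.contourArea(c)/S/S,(cv2.boxPoints(cv2.minAreaRect(c))+.5)/S-.5+[u0,v0]))
    return out
E
python3 - <<'E'
from h import *
np.set_printoptions(precision=4,suppress=True)
f=dict(np.load("top0.npz"))
px=lambda a:(np.array(a)+.5)/5.5-.5+[180,115]
C=ray(f,px([(205,50),(675,247),(552,550),(78,352)]),.012)[:,:2]
L=np.array([(72,112),(72,-92),(-60,-92),(-60,112)])/1e3
def fit(L,C):
    a,b=L-L.mean(0),C-C.mean(0)
    th=np.arctan2((a[:,0]*b[:,1]-a[:,1]*b[:,0]).sum(),(a*b).sum())
    R=np.array([[np.cos(th),-np.sin(th)],[np.sin(th),np.cos(th)]])
    return th,R,C.mean(0)-R@L.mean(0)
th,R,o=fit(L,C);print("fix",th,o,"resid",C-(L@R.T+o))
np.savez("fix.npz",th=th,R=R,o=o)
loc=lambda uv,z:(ray(f,uv,z)[:,:2]-o)@R*1e3
print("fence",loc(px([(197,103),(645,290)]),.026))
print("stop corners",loc(px([(582,285),(557,352)]),.026))
print("hub",loc(px([(468,391)]),.040),"knob",loc(px([(370,577)]),.044))
for a,q in lockrect(f,(210,135,260,185)): print("lock",a,loc(q,.030))
print("lock hand",loc(px([(312,187),(388,232),(338,320),(261,277)]),.030))
m=lockrect
s=dict(np.load("side0.npz"));P=cloud(f);
# obstacles near: highest points in 0.2m of fixture
for r in [(0.35,.45),(0.45,.5),(.5,.55),(.55,.65)]:
    M=(P[...,0]>r[0])&(P[...,0]<r[1]);y=P[...,1];z=P[...,2]
    h=[round(float(z[M&(y>a)&(y<a+.05)].max(initial=0)),2) for a in np.arange(-.6,.3,.05)]
    print(r,h)
E
```

```text
fix -0.4068404164209555 [ 0.5878 -0.2375] resid [[-0.0022 -0.0009]
 [-0.0009  0.0028]
 [ 0.002   0.0006]
 [ 0.0011 -0.0025]]
fence [[ 48.4403 103.0629]
 [ 48.4486 -84.4162]]
stop corners [[ 40.8267 -61.1429]
 [ 13.1475 -62.1418]]
hub [[-14.4735 -36.0023]] knob [[-93.618 -28.76 ]]
lock 18.0625 [[ -9.9978 -11.3853]
 [ -6.1367 -20.6478]
 [-15.8964 -24.7077]
 [-19.7539 -15.4464]]
lock 266.6875 [[-3.9076 54.7574]
 [34.7831 50.4873]
 [31.0333 17.2074]
 [-7.6686 21.5225]]
lock 67.78125 [[53.6048 82.0414]
 [64.8433 55.2744]
 [51.6315 49.7631]
 [40.4071 76.5255]]
lock hand [[35.2279 49.3409]
 [30.5021 15.7507]
 [-8.1482 20.437 ]
 [-4.2705 54.0388]]
(0.35, 0.45) [0.24, 0.24, 0.24, 0.23, 0.01, 0.01, 0.25, 0.33, 0.39, 0.27, 0.28, 0.28, 0.17, 0.2, 0.1, 0.0, 0.0, 0.0]
(0.45, 0.5) [0.24, 0.24, 0.21, 0.19, 0.01, 0.0, 0.02, 0.09, 0.13, 0.27, 0.28, 0.28, 0.2, 0.18, 0.0, 0.13, 0.13, 0.0]
(0.5, 0.55) [0.03, 0.0, 0.0, 0.0, 0.0, 0.02, 0.04, 0.92, 0.02, 0.01, 0.04, 0.19, 0.19, 0.18, 0.0, 0.2, 0.17, 0.0]
(0.55, 0.65) [0.15, 0.15, 0.03, 0.01, 0.01, 0.03, 0.04, 0.03, 0.03, 0.02, 0.03, 0.04, 0.04, 0.01, 0.25, 0.25, 0.0, 0.0]
```

```bash
python3 - <<'E'
from h import *
f=dict(np.load("top0.npz"));s=dict(np.load("side0.npz"))
P=np.r_[cloud(f)[f["z_map"]>0].reshape(-1,3),cloud(s)[s["z_map"]>0].reshape(-1,3)]
P=P[(P[:,2]<.7)]
ys=np.arange(0.02,-.46,-.03)
print("cm heights; cols y:",[int(round(y*100)) for y in ys])
for x in np.arange(.62,.18,-.03):
    r=[]
    for y in ys:
        M=(abs(P[:,0]-x)<.015)&(abs(P[:,1]-y)<.015)
        r.append(int(100*P[M,2].max()) if M.any() else -1)
    print(int(round(x*100)),' '.join('%3d'%v for v in r))
E
```

```text
cm heights; cols y: [2, -1, -4, -7, -10, -13, -16, -19, -22, -25, -28, -31, -34, -37, -40, -43, -46]
62   0   0   2   0   1   1   2   3   3   2   2   2   2   0   0   0   2
59   3   2   0   0   1   1   1   3   3   1   1   3   2   0   0   0   0
56   3   3   3   3   0   1   1   1   1   4   4   2   1   0   0   0   0
53  18  16   3   0   0   0   0   1   1   4   1   1   0   0   0   0   0
50  19  27  27  22   5   4   0   0   5   5   1   1   0   0   0   0   8
47  19  27  28  28  28  25   9   9   5   5   0   0   0   0   0   9  20
44  16  27  27  27  27  25  38  38  28   4   0   0   0   0   0  21  22
41  13  20  22  26  26  18  38  38  28  25   0   1   1   0   0  22  23
38  16  16  25  25  22   6  -1  28  24  25   0   1   1   0   0  23  23
35  16  16  24  25  22   6   6   6   5   0   0   0   1   1  10  22  23
32  16  16  16  16  12   6   6   6   4   0   0   0   1   0  10  20  21
29  17  13  17  16   9   9   9   6   4   0   0   0   0   0   7   7  17
26   4   5  16   6   6   6   9   6   0   0   0   0   0   3  10  13  12
23   0   5   7   8   4   5   5   5   0   0   0   0   0   0  10  14  14
20  -1   5   7  10  14  16  16   0   0   0   0   0   0   0   2   4  13
```

Request:
drive_tool([
  {"offset": [0,0,-0.2],"rotation": [0,0,0],"claw": 0},
  {"offset": [0,0,-0.45],"rotation": [0,0,0],"claw": 0},
  {"offset": [0,0,-0.7],"rotation": [0,0,0],"claw": 0},
  {"offset": [0,0,-0.9],"rotation": [0,0,0],"claw": 0},
  {"offset": [0,0,-1],"rotation": [0,0,0],"claw": 0},
  {"offset": [0,0,-1],"rotation": [0,0,0],"claw": 0},
], force=20)

```text
clock: 0.6
tcp_pos: [0.1777, 0.6528, 0.386]
orientation: [0.416, 3.114, 0.011]
contact_force: [0.2, 0.5, 0.1]
grip_width: 0.012
gripper_force: 0.0
```

Request:
drive_tool([
  {"offset": [0,0,-0.2],"rotation": [0,0,0],"claw": 0},
  {"offset": [0,0,-0.45],"rotation": [0,0,0],"claw": 0},
  {"offset": [0,0,-0.7],"rotation": [0,0,0],"claw": 0},
  {"offset": [0,0,-0.9],"rotation": [0,0,0],"claw": 0},
  {"offset": [0,0,-1],"rotation": [0,0,0],"claw": 0},
  {"offset": [0,0,-1],"rotation": [0,0,0],"claw": 0},
])

```text
clock: 1.1
tcp_pos: [0.1775, 0.652, 0.5346]
orientation: [0.416, 3.114, 0.008]
contact_force: [-0.4, 0.3, -0.0]
grip_width: 0.0002
gripper_force: 0.0
```

```bash
cat >> h.py <<'E'
from scipy.spatial.transform import Rotation as Ro
np.set_printoptions(precision=4,suppress=True)
FX=np.load("fix.npz")
def st():
    o=get_obs();T=Ro.from_rotvec(o["orientation"]).as_matrix();p=o["tcp_pos"]
    print("t",o["clock"],"tcp",p,"loc mm",((p[:2]-FX["o"])@FX["R"]*1e3).round(1),"F loc",(o["contact_force"][:2]@FX["R"]).round(1),o["contact_force"][2].round(1),"w",o["grip_width"])
    print(" j",o["joints"],"toolx ang rel fixture y",(np.arctan2(T[1,0],T[0,0])-float(FX["th"])-np.pi/2),"toolz",T[:,2])
    return o,T
def goto(x,y,z,yaw=0,tilt=None):
    """local mm target, yaw of tool x relative to fixture y -> offset / rotation in tool units"""
    o,T=st();w=np.r_[FX["R"]@(np.array([x,y])/1e3)+FX["o"],z/1e3]
    a=float(FX["th"])+np.pi/2+yaw
    D=np.c_[[np.cos(a),np.sin(a),0],[np.sin(a),-np.cos(a),0],[0,0,-1]]
    if tilt is not None: D=Ro.from_rotvec(tilt).as_matrix()@D
    print(" offset",(T.T@(w-o["tcp_pos"])/.15).round(3),"rot",(Ro.from_matrix(T.T@D).as_rotvec()/2).round(3))
E
python3 -c "
from h import *
st();goto(30,40,480)"
```

```text
t 1.1 tcp [0.1775 0.652  0.5346] loc mm [-728.8  654.5] F loc [-0.5  0.1] -0.0 w 0.00016064791826345915
 j [-1.4298  0.3856  0.0539  1.033  -0.0205  1.7182 -0.0781] toolx ang rel fixture y 1.71169603155372 toolz [ 0.001   0.0052 -1.    ]
t 1.1 tcp [0.1775 0.652  0.5346] loc mm [-728.8  654.5] F loc [-0.5  0.1] -0.0 w 0.00016064791826345915
 j [-1.4298  0.3856  0.0539  1.033  -0.0205  1.7182 -0.0781] toolx ang rel fixture y 1.71169603155372 toolz [ 0.001   0.0052 -1.    ]
 offset [-4.433 -4.768  0.337] rot [ 0.002 -0.002  0.856]
```

Request:
drive_tool([
  {"offset": [-0.25,-0.02,0],"rotation": [0,0,0.03],"claw": 0},
  {"offset": [-0.5,-0.05,0],"rotation": [0,0,0.06],"claw": 0},
  {"offset": [-0.75,-0.07,0],"rotation": [0,0,0.09],"claw": 0},
  {"offset": [-0.91,-0.09,0],"rotation": [0,0,0.107],"claw": 0},
])

```text
clock: 1.43
tcp_pos: [0.3095, 0.6002, 0.5288]
orientation: [0.757, 3.047, -0.006]
contact_force: [0.2, -0.2, 0.3]
grip_width: 0.0
gripper_force: 0.0
```

Request:
drive_tool([
  {"offset": [-0.25,-0.02,0],"rotation": [0,0,0.03],"claw": 0},
  {"offset": [-0.5,-0.05,0],"rotation": [0,0,0.06],"claw": 0},
  {"offset": [-0.75,-0.07,0],"rotation": [0,0,0.09],"claw": 0},
  {"offset": [-0.91,-0.09,0],"rotation": [0,0,0.107],"claw": 0},
])

```text
clock: 1.77
tcp_pos: [0.424, 0.5242, 0.5289]
orientation: [1.079, 2.949, -0.006]
contact_force: [0.8, -0.4, -0.2]
grip_width: 0.0001
gripper_force: 0.0
```

Request:
drive_tool([
  {"offset": [-0.25,-0.02,0],"rotation": [0,0,0.03],"claw": 0},
  {"offset": [-0.5,-0.05,0],"rotation": [0,0,0.06],"claw": 0},
  {"offset": [-0.75,-0.07,0],"rotation": [0,0,0.09],"claw": 0},
  {"offset": [-0.91,-0.09,0],"rotation": [0,0,0.107],"claw": 0},
])

```text
clock: 2.1
tcp_pos: [0.5195, 0.4258, 0.529]
orientation: [1.388, 2.818, -0.006]
contact_force: [0.3, 0.3, -0.1]
grip_width: -0.0002
gripper_force: 0.0
```

Request:
drive_tool([
  {"offset": [-0.25,-0.02,0],"rotation": [0,0,0.03],"claw": 0},
  {"offset": [-0.5,-0.05,0],"rotation": [0,0,0.06],"claw": 0},
  {"offset": [-0.75,-0.07,0],"rotation": [0,0,0.09],"claw": 0},
  {"offset": [-0.91,-0.09,0],"rotation": [0,0,0.107],"claw": 0},
])

```text
clock: 2.43
tcp_pos: [0.5919, 0.3093, 0.529]
orientation: [1.681, 2.653, -0.006]
contact_force: [-0.2, -0.5, 0.3]
grip_width: 0.0001
gripper_force: 0.0
```

```bash
python3 -c "
from h import *
st()"
```

```text
t 2.4333 tcp [0.5919 0.3093 0.529 ] loc mm [-212.6  503.8] F loc [-0.  -0.6] 0.3 w 5.696430297823333e-05
 j [-0.806   0.3823  0.3747  1.0799 -0.136   1.7055 -0.0329] toolx ang rel fixture y 0.8480108718037709 toolz [-0.0018 -0.0034 -1.    ]
```

Request:
drive_tool([
  {"offset": [-0.25,-0.02,0],"rotation": [0,0,0.03],"claw": 0},
  {"offset": [-0.5,-0.05,0],"rotation": [0,0,0.06],"claw": 0},
  {"offset": [-0.75,-0.07,0],"rotation": [0,0,0.09],"claw": 0},
  {"offset": [-0.91,-0.09,0],"rotation": [0,0,0.107],"claw": 0},
])

```text
clock: 2.77
tcp_pos: [0.638, 0.1802, 0.5291]
orientation: [-1.955, -2.459, 0.006]
contact_force: [-0.4, -1.0, -0.6]
grip_width: -0.0003
gripper_force: 0.0
```

Request:
drive_tool([
  {"offset": [-0.25,-0.02,0],"rotation": [0,0,0.03],"claw": 0},
  {"offset": [-0.5,-0.05,0],"rotation": [0,0,0.06],"claw": 0},
  {"offset": [-0.75,-0.07,0],"rotation": [0,0,0.09],"claw": 0},
  {"offset": [-0.91,-0.09,0],"rotation": [0,0,0.107],"claw": 0},
])

```text
clock: 3.1
tcp_pos: [0.6555, 0.0442, 0.5291]
orientation: [-2.206, -2.235, 0.006]
contact_force: [0.8, 0.2, -0.6]
grip_width: -0.0001
gripper_force: 0.0
```

Request:
drive_tool([
  {"offset": [-0.25,-0.02,0],"rotation": [0,0,0.03],"claw": 0},
  {"offset": [-0.5,-0.05,0],"rotation": [0,0,0.06],"claw": 0},
  {"offset": [-0.75,-0.07,0],"rotation": [0,0,0.09],"claw": 0},
  {"offset": [-0.91,-0.09,0],"rotation": [0,0,0.107],"claw": 0},
])

```text
clock: 3.43
tcp_pos: [0.6438, -0.0923, 0.5292]
orientation: [-2.432, -1.987, 0.005]
contact_force: [-0.7, -1.1, -0.2]
grip_width: 0.0002
gripper_force: 0.0
```

```bash
python3 -c "
from h import *
goto(-32,37,300)"
```

```text
t 3.4333 tcp [ 0.6438 -0.0923  0.5292] loc mm [ -6.1 155.5] F loc [-0.2 -1.3] -0.2 w 0.00017635118193273325
 j [-0.3427  0.3672  0.6113  1.142  -0.2071  1.6946  0.0104] toolx ang rel fixture y 0.20590134067559607 toolz [-0.0032 -0.0014 -1.    ]
 offset [-0.735 -0.326  1.531] rot [-0.001  0.001  0.103]
```

Request:
drive_tool([
  {"offset": [-0.25,-0.11,0.2],"rotation": [0,0,0.04],"claw": 0},
  {"offset": [-0.5,-0.22,0.4],"rotation": [0,0,0.08],"claw": 0},
  {"offset": [-0.73,-0.33,0.6],"rotation": [0,0,0.103],"claw": 0},
  {"offset": [-0.735,-0.326,0.8],"rotation": [0,0,0.103],"claw": 0},
  {"offset": [-0.735,-0.326,0.8],"rotation": [0,0,0.103],"claw": 0},
])

```text
clock: 3.85
tcp_pos: [0.5697, -0.1896, 0.4039]
orientation: [-2.617, -1.723, 0.014]
contact_force: [-0.9, 0.3, -1.5]
grip_width: 0.0001
gripper_force: 0.0
```

```bash
python3 - <<'E'
from h import *
goto(-32,37,260)
f=grab_frame("side");cv2.imwrite("pics/s1.png",f["frame"][:,:,::-1])
E
```

```text
t 3.85 tcp [ 0.5697 -0.1896  0.4039] loc mm [-35.6  36.9] F loc [-1.  -0.1] -1.5 w 6.18045681392952e-05
 j [-0.2939  0.2824  0.6689  1.524  -0.1736  1.4078 -0.0204] toolx ang rel fixture y 0.0006080711671212491 toolz [-0.0115  0.0018 -0.9999]
 offset [0.004 0.035 0.959] rot [-0.006  0.001  0.   ]
```

View pics/s1.png

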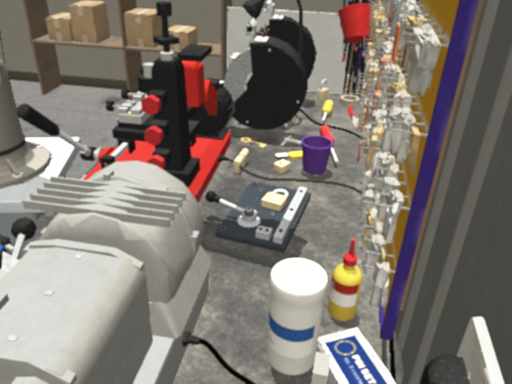

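The side view is unchanged. The tool is just above its upper border (it projects to row -8), so I'll go on down.

Request:
drive_tool([
  {"offset": [0.004,0.035,0.2],"rotation": [-0.006,0.001,0],"claw": 0},
  {"offset": [0.004,0.035,0.4],"rotation": [-0.006,0.001,0],"claw": 0},
  {"offset": [0.004,0.035,0.6],"rotation": [-0.006,0.001,0],"claw": 0},
  {"offset": [0.004,0.035,0.8],"rotation": [-0.006,0.001,0],"claw": 0},
  {"offset": [0.004,0.035,0.95],"rotation": [-0.006,0.001,0],"claw": 0},
  {"offset": [0.004,0.035,0.95],"rotation": [-0.006,0.001,0],"claw": 0},
])

```text
clock: 4.4
tcp_pos: [0.5799, -0.185, 0.2642]
orientation: [2.613, 1.739, 0.004]
contact_force: [0.6, 0.2, -1.3]
grip_width: 0.0002
gripper_force: 0.0
```

```bash
python3 - <<'E'
from h import *
goto(-32,37,110)
f=grab_frame("top");g=grab_frame("side");cv2.imwrite("pics/ts2.png",cv2.resize(np.hstack([f["frame"],g["frame"]])[:300],(800,234))[:,:,::-1])
P=cloud(f)
for u in range(200,300,12): print([tuple((P[v,u]*100).round().astype(int)) for v in (160,190,220,250)])
E
```

```text
t 4.4 tcp [ 0.5799 -0.185   0.2642] loc mm [-28.1  45.1] F loc [0.5 0.4] -1.3 w 0.0001696049734129741
 j [-0.2651  0.3811  0.6252  1.719  -0.2451  1.1164  0.0376] toolx ang rel fixture y 0.01070981325437792 toolz [ 0.004 -0.001 -1.   ]
 offset [-0.055 -0.031  1.028] rot [ 0.002 -0.     0.005]
[(np.int64(56), np.int64(-21), np.int64(64)), (np.int64(54), np.int64(-21), np.int64(65)), (np.int64(52), np.int64(-21), np.int64(63)), (np.int64(43), np.int64(-13), np.int64(6))]
[(np.int64(56), np.int64(-22), np.int64(64)), (np.int64(54), np.int64(-22), np.int64(64)), (np.int64(49), np.int64(-15), np.int64(0)), (np.int64(45), np.int64(-17), np.int64(19))]
[(np.int64(56), np.int64(-22), np.int64(64)), (np.int64(54), np.int64(-22), np.int64(61)), (np.int64(49), np.int64(-18), np.int64(0)), (np.int64(44), np.int64(-19), np.int64(16))]
[(np.int64(56), np.int64(-23), np.int64(62)), (np.int64(55), np.int64(-20), np.int64(1)), (np.int64(49), np.int64(-20), np.int64(0)), (np.int64(44), np.int64(-21), np.int64(12))]
[(np.int64(62), np.int64(-23), np.int64(3)), (np.int64(55), np.int64(-23), np.int64(1)), (np.int64(49), np.int64(-23), np.int64(5)), (np.int64(43), np.int64(-23), np.int64(5))]
[(np.int64(62), np.int64(-26), np.int64(1)), (np.int64(55), np.int64(-26), np.int64(2)), (np.int64(49), np.int64(-25), np.int64(0)), (np.int64(42), np.int64(-25), np.int64(0))]
[(np.int64(62), np.int64(-28), np.int64(1)), (np.int64(55), np.int64(-28), np.int64(1)), (np.int64(49), np.int64(-28), np.int64(0)), (np.int64(42), np.int64(-28), np.int64(0))]
[(np.int64(61), np.int64(-31), np.int64(3)), (np.int64(55), np.int64(-31), np.int64(1)), (np.int64(49), np.int64(-31), np.int64(0)), (np.int64(42), np.int64(-31), np.int64(0))]
[(np.int64(61), np.int64(-33), np.int64(2)), (np.int64(55), np.int64(-33), np.int64(0)), (np.int64(49), np.int64(-33), np.int64(0)), (np.int64(42), np.int64(-33), np.int64(0))]
```

View pics/ts2.png

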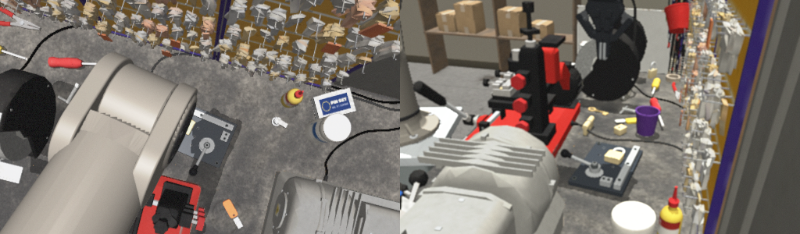

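The top view (left half) shows the forearm coming in over the reel and the left of the red machine to the wrist near picture (150,120). The side view shows the black gripper hanging at about (605,40). I'll check the forearm's height above the red machine before lowering.

```bash
python3 - <<'E'
from h import *
f=grab_frame("top");P=cloud(f).reshape(-1,3)
A=P[P[:,2]>.42]
ys=np.arange(.3,-.3,-.03)
print([int(round(y*100)) for y in ys])
for x in np.arange(.7,.1,-.04):
    r=[]
    for y in ys:
        M=(abs(A[:,0]-x)<.02)&(abs(A[:,1]-y)<.015)
        r.append(int(100*np.median(A[M,2])) if M.any() else 0)
    print(int(round(x*100)),' '.join('%2d'%v for v in r))
E
```

```text
[30, 27, 24, 21, 18, 15, 12, 9, 6, 3, 0, -3, -6, -9, -12, -15, -18, -21, -24, -27]
70  0  0  0  0  0  0  0  0  0  0  0  0  0  0  0  0  0  0  0  0
66  0  0  0  0  0  0  0  0  0  0  0  0  0  0  0  0  0  0  0  0
62  0  0  0  0  0  0  0  0  0  0  0  0  0  0  0 63 62 61 61  0
58  0  0  0  0  0  0  0  0  0  0  0  0  0  0 65 64 63 63 62  0
54  0  0  0  0  0  0  0  0  0  0  0  0  0  0 65 66 65 64 91  0
50  0  0  0  0  0  0  0  0  0  0  0  0  0 67 68 68 66 64  0  0
46  0  0  0  0  0  0  0  0  0  0  0  0  0  0 70 69 67  0  0  0
42  0  0  0  0  0  0  0  0  0  0  0  0  0  0  0 68 66  0  0  0
38  0  0  0  0  0  0  0  0  0  0  0  0  0  0  0  0  0  0  0  0
34  0  0  0  0  0  0  0  0  0  0  0  0  0  0  0  0  0  0  0  0
30  0  0  0  0  0  0  0  0  0  0  0  0  0  0  0  0  0  0  0  0
26  0  0  0  0  0  0  0  0  0  0  0  0  0  0  0  0  0  0  0  0
22  0  0  0  0  0  0  0  0  0  0  0  0  0  0  0  0  0  0  0  0
18  0  0  0  0  0  0  0  0  0  0  0  0  0  0  0  0  0  0  0  0
14  0  0  0  0  0  0  0  0  0  0  0  0  0  0  0  0  0  0  0  0
```

```bash
python3 - <<'E'
from h import *
yv=np.r_[FX["R"]@[0,1.],0]
goto(-40,37,150,0,.35*yv)
E
```

```text
t 4.55 tcp [ 0.5826 -0.1874  0.2703] loc mm [-24.6  43.9] F loc [0.8 0.7] -0.5 w -6.875776192329343e-05
 j [-0.2651  0.3759  0.6287  1.7115 -0.2438  1.1188  0.037 ] toolx ang rel fixture y 0.009179996055325379 toolz [ 0.0136 -0.0033 -0.9999]
 offset [-0.047 -0.114  0.8  ] rot [ 0.182 -0.     0.005]
```

Request:
drive_tool([
  {"offset": [-0.01,-0.02,0.15],"rotation": [0.03,0,0],"claw": 0},
  {"offset": [-0.02,-0.04,0.3],"rotation": [0.06,0,0],"claw": 0},
  {"offset": [-0.03,-0.06,0.45],"rotation": [0.09,0,0],"claw": 0},
  {"offset": [-0.04,-0.08,0.6],"rotation": [0.12,0,0],"claw": 0},
  {"offset": [-0.047,-0.11,0.72],"rotation": [0.15,0,0],"claw": 0},
  {"offset": [-0.047,-0.114,0.8],"rotation": [0.182,0,0.005],"claw": 0},
  {"offset": [-0.047,-0.114,0.8],"rotation": [0.182,0,0.005],"claw": 0},
  {"offset": [-0.047,-0.114,0.8],"rotation": [0.182,0,0.005],"claw": 0},
  {"offset": [-0.047,-0.114,0.8],"rotation": [0.182,0,0.005],"claw": 0},
])

```text
clock: 5.3
tcp_pos: [0.5653, -0.1886, 0.1505]
orientation: [-2.372, -1.559, 0.273]
contact_force: [0.2, -0.0, 0.3]
grip_width: 0.0003
gripper_force: 0.0
```

```bash
python3 - <<'E'
from h import *
yv=np.r_[FX["R"]@[0,1.],0]
goto(-40,37,70,0,.35*yv)
f=grab_frame("top");P=cloud(f).reshape(-1,3)
A=P[(P[:,2]>.40)]
ys=np.arange(.15,-.33,-.03)
print([int(round(y*100)) for y in ys])
for x in np.arange(.7,.3,-.04):
    r=[]
    for y in ys:
        M=(abs(A[:,0]-x)<.02)&(abs(A[:,1]-y)<.015)
        r.append(int(100*np.median(A[M,2])) if M.any() else 0)
    print(int(round(x*100)),' '.join('%2d'%v for v in r))
g=grab_frame("side");cv2.imwrite("pics/ts3.png",cv2.resize(np.hstack([f["frame"],g["frame"]])[:300],(800,234))[:,:,::-1])
E
```

```text
t 5.3 tcp [ 0.5653 -0.1886  0.1505] loc mm [-40.  36.] F loc [0.2 0. ] 0.3 w 0.00025034552468847937
 j [-0.1096  0.6846  0.5502  1.5833 -0.3521  1.3339  0.1358] toolx ang rel fixture y -0.001447712857478134 toolz [-0.3123  0.1357 -0.9403]
 offset [0.006 0.183 0.505] rot [ 0.001 -0.001 -0.001]
[15, 12, 9, 6, 3, 0, -3, -6, -9, -12, -15, -18, -21, -24, -27, -30]
70  0  0  0  0  0  0  0  0  0  0  0 51 49 49 48 47
66  0  0  0  0  0  0  0  0  0  0 51 52 51 50 49 47
62  0  0  0  0  0  0  0  0  0  0 54 54 54 52 49  0
58  0  0  0  0  0  0  0  0  0 58 58 57 55 51  0  0
54  0  0  0  0  0  0  0  0 61 61 60 58 55 91  0  0
50  0  0  0  0  0  0  0 62 64 64 62 59  0  0  0  0
46  0  0  0  0  0  0  0  0 66 65 63 59  0  0  0  0
42  0  0  0  0  0  0  0  0 67 65 62  0  0  0  0  0
38  0  0  0  0  0  0  0  0  0  0  0  0  0  0  0  0
34  0  0  0  0  0  0  0  0  0  0  0  0  0  0  0  0
```

View pics/ts3.png

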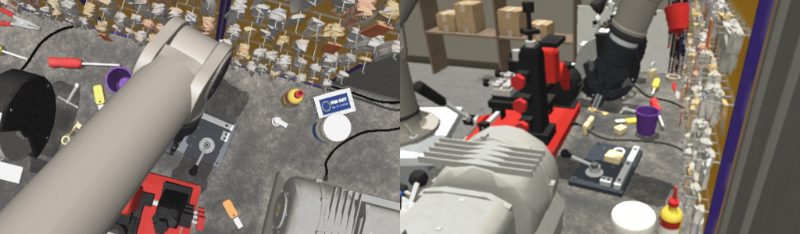

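The tilted tool hangs above the plate's near side. The gripper is at (610,70) in the right half, well clear of the post at (530,100). Next I'll check the wall clearance and lower.

```bash
python3 - <<'E'
from h import *
for n in("top0","side0"):
    f=dict(np.load(n+".npz"));P=cloud(f)[f["z_map"]>0].reshape(-1,3)
    for a in np.arange(.1,.7,.1):
        M=(P[:,2]>a)&(P[:,2]<a+.1)&(P[:,1]>-.4)&(P[:,1]<0)&(P[:,0]>.5)
        if M.sum()>20: print(n,round(a,1),np.percentile(P[M,0],1),M.sum())
E
```

```text
top0 0.1 0.5031181709583068 4190
top0 0.2 0.739383177226419 5774
top0 0.3 0.7383743814866945 5107
top0 0.4 0.7340286793190743 2159
top0 0.5 0.7213839549519555 25
side0 0.1 0.5006235671427378 1442
side0 0.2 0.7286367181300102 1369
side0 0.3 0.7284664296883555 1682
side0 0.4 0.7226674920708619 514
```

Request:
drive_tool([
  {"offset": [0,0.04,0.12],"rotation": [0,0,0],"claw": 0},
  {"offset": [0,0.08,0.24],"rotation": [0,0,0],"claw": 0},
  {"offset": [0,0.12,0.36],"rotation": [0,0,0],"claw": 0},
  {"offset": [0.005,0.16,0.45],"rotation": [0,0,0],"claw": 0},
  {"offset": [0.005,0.183,0.505],"rotation": [0,0,0],"claw": 0},
  {"offset": [0.005,0.183,0.505],"rotation": [0,0,0],"claw": 0},
  {"offset": [0.005,0.183,0.505],"rotation": [0,0,0],"claw": 0},
])

```text
clock: 5.98
tcp_pos: [0.5642, -0.1873, 0.0685]
orientation: [-2.369, -1.556, 0.276]
contact_force: [-0.1, 0.3, -0.3]
grip_width: -0.0003
gripper_force: 0.0
```

```bash
python3 - <<'E'
from h import *
yv=np.r_[FX["R"]@[0,1.],0]
goto(-40,37,20,0,.35*yv)
f=grab_frame("top");P=cloud(f).reshape(-1,3)
A=P[(P[:,2]>.39)]
ys=np.arange(.15,-.33,-.03)
print([int(round(y*100)) for y in ys])
for x in np.arange(.5,.3,-.04):
    r=[]
    for y in ys:
        M=(abs(A[:,0]-x)<.02)&(abs(A[:,1]-y)<.015)
        r.append(int(100*np.median(A[M,2])) if M.any() else 0)
    print(int(round(x*100)),' '.join('%2d'%v for v in r))
g=grab_frame("side");cv2.imwrite("pics/s4.png",cv2.resize(g["frame"][:260,100:400],None,fx=2.3,fy=2.3)[:,:,::-1])
E
```

```text
t 5.9833 tcp [ 0.5642 -0.1873  0.0685] loc mm [-41.6  36.7] F loc [-0.2  0.2] -0.3 w -0.00032058488529156104
 j [-0.0871  0.7807  0.5119  1.6238 -0.3967  1.2086  0.1655] toolx ang rel fixture y -0.001785186826082974 toolz [-0.3159  0.1371 -0.9388]
 offset [0.002 0.121 0.3  ] rot [-0.001 -0.    -0.001]
[15, 12, 9, 6, 3, 0, -3, -6, -9, -12, -15, -18, -21, -24, -27, -30]
50  0  0  0  0  0  0  0 61 62 60 57 53  0  0  0  0
46  0  0  0  0  0  0  0 63 63 62 58  0  0  0  0  0
42  0  0  0  0  0  0  0  0 63 60  0  0  0  0  0  0
38  0  0  0  0  0  0  0  0  0  0  0  0  0  0  0  0
34  0  0  0  0  0  0  0  0  0  0  0  0  0  0  0  0
```

View pics/s4.png

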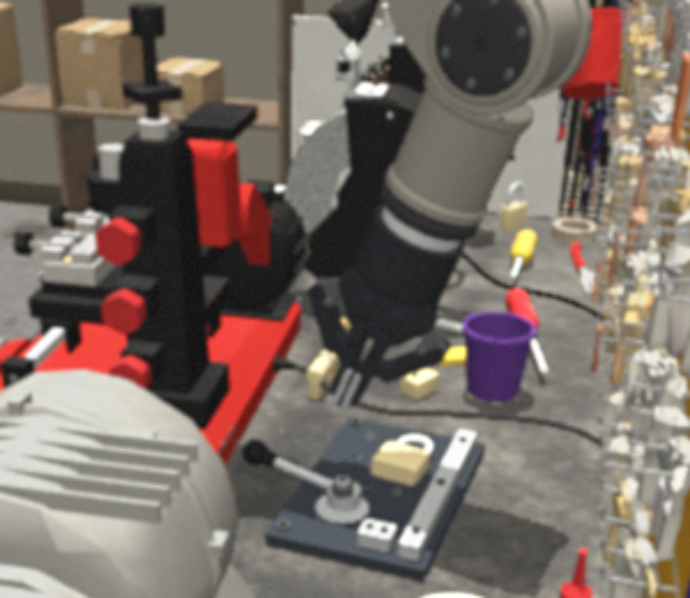

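The side view shows the gripper tip at (345,395) over the plate's near edge and the forearm clear of the red machine's post. The wrist (530,40) is fairly close to the tools hanging on the wall, so I'll use less tilt.

```bash
python3 - <<'E'
from h import *
yv=np.r_[FX["R"]@[0,1.],0]
goto(-32,36,18,0,.15*yv)
E
```

```text
t 6.0833 tcp [ 0.5647 -0.1877  0.0692] loc mm [-41.   36.6] F loc [ 0.4 -0.4] 0.0 w 0.00012339007804217252
 j [-0.087   0.7799  0.5124  1.6232 -0.3967  1.2086  0.1655] toolx ang rel fixture y -0.0020354346993007866 toolz [-0.3145  0.1368 -0.9393]
 offset [-0.004  0.173  0.3  ] rot [-0.1   -0.    -0.001]
```

Request:
drive_tool([
  {"offset": [0,0.04,0.0],"rotation": [-0.025,0,0],"claw": 0},
  {"offset": [0,0.08,0.0],"rotation": [-0.05,0,0],"claw": 0},
  {"offset": [0,0.1,0.05],"rotation": [-0.075,0,0],"claw": 0},
  {"offset": [0,0.12,0.12],"rotation": [-0.1,0,0],"claw": 0},
  {"offset": [0,0.15,0.2],"rotation": [-0.1,0,0],"claw": 0},
  {"offset": [-0.004,0.165,0.27],"rotation": [-0.1,0,0],"claw": 0},
  {"offset": [-0.004,0.173,0.3],"rotation": [-0.1,0,0],"claw": 0},
  {"offset": [-0.004,0.173,0.3],"rotation": [-0.1,0,0],"claw": 0},
  {"offset": [-0.004,0.173,0.3],"rotation": [-0.1,0,0],"claw": 0},
])

```text
clock: 6.83
tcp_pos: [0.5721, -0.1916, 0.0165]
orientation: [-2.517, -1.653, 0.127]
contact_force: [0.4, 0.4, 0.0]
grip_width: -0.0001
gripper_force: 0.0
```

```bash
python3 - <<'E'
from h import *
yv=np.r_[FX["R"]@[0,1.],0]
goto(-16,36,18,0,.15*yv)
f=grab_frame("top");g=grab_frame("side")
P=cloud(g); z=P[...,2]; 
cv2.imwrite("pics/s5.png",cv2.resize(g["frame"][100:260,180:330],None,fx=4,fy=3.7)[:,:,::-1])
E
```

```text
t 6.8333 tcp [ 0.5721 -0.1916  0.0165] loc mm [-32.6  35.9] F loc [0.2 0.5] 0.0 w -0.00010238495850853063
 j [-0.1047  0.7578  0.4866  1.776  -0.4539  0.8826  0.2069] toolx ang rel fixture y -0.0020558247742892277 toolz [-0.1397  0.0605 -0.9883]
 offset [ 0.001  0.108 -0.027] rot [-0.001 -0.    -0.001]
```

View pics/s5.png

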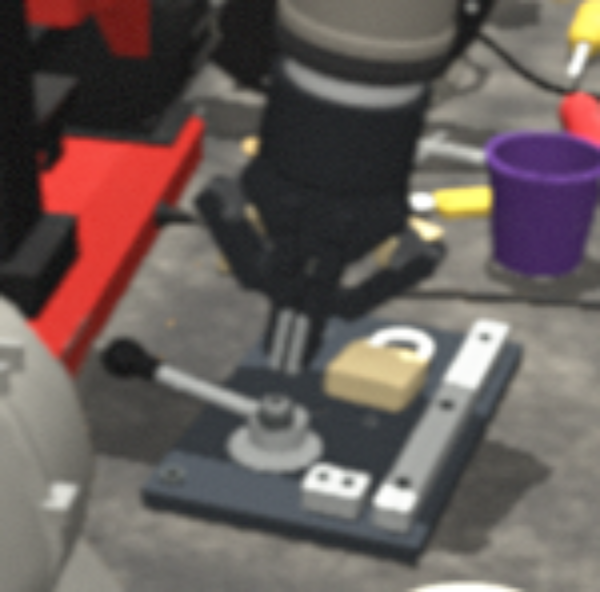

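The tip at (285,365) stands beside the padlock body (370,375), and nothing is touching. Now I'll push slowly towards the fence.

Request:
drive_tool([
  {"offset": [0,0.02,-0.005],"rotation": [0,0,0],"claw": 0},
  {"offset": [0,0.04,-0.01],"rotation": [0,0,0],"claw": 0},
  {"offset": [0,0.06,-0.012],"rotation": [0,0,0],"claw": 0},
  {"offset": [0,0.075,-0.015],"rotation": [0,0,0],"claw": 0},
  {"offset": [0,0.085,-0.015],"rotation": [0,0,0],"claw": 0},
  {"offset": [0,0.095,-0.016],"rotation": [0,0,0],"claw": 0},
  {"offset": [0,0.105,-0.017],"rotation": [0,0,0],"claw": 0},
  {"offset": [0,0.115,-0.018],"rotation": [0,0,0],"claw": 0},
  {"offset": [0,0.125,-0.02],"rotation": [0,0,0],"claw": 0},
  {"offset": [0,0.135,-0.022],"rotation": [0,0,0],"claw": 0},
  {"offset": [0,0.145,-0.023],"rotation": [0,0,0],"claw": 0},
  {"offset": [0,0.145,-0.023],"rotation": [0,0,0],"claw": 0},
])

```text
clock: 7.93
tcp_pos: [0.5924, -0.2001, 0.0169]
orientation: [-2.518, -1.653, 0.125]
contact_force: [-2.9, 0.6, 4.1]
grip_width: 0.0001
gripper_force: 1.7
```

```bash
cat >> h.py <<'E'
def see():
    g=grab_frame("side");F=FX
    hsv=cv2.cvtColor(g["frame"],cv2.COLOR_RGB2HSV)
    P=cloud(g);L=np.dstack([(P[...,:2]-F["o"])@F["R"]*1e3,P[...,2]*1e3])
    inb=(L[...,0]>-60)&(L[...,0]<60)&(L[...,1]>-70)&(L[...,1]<115)
    m=(hsv[...,0]>12)&(hsv[...,0]<28)&(hsv[...,1]>60)&(hsv[...,2]>90)&inb
    n,lab,sta,_=cv2.connectedComponentsWithStats(m.astype(np.uint8))
    if n<2: print("no lock");return
    k=1+sta[1:,4].argmax();mm=lab==k
    top=mm&(abs(L[...,2]-30)<4)&(hsv[...,2]>np.median(hsv[...,2][mm]))
    v,u=np.nonzero(mm&(hsv[...,2]>150))
    X=(ray(g,np.c_[u,v],.030)[:,:2]-F["o"])@F["R"]*1e3
    c=cv2.minAreaRect(X.astype(np.float32));print("lock px",len(u),"top rect",cv2.boxPoints(c).round(1).tolist(),"pct x",np.percentile(X[:,0],[2,98]).round(1),"y",np.percentile(X[:,1],[2,98]).round(1))
    k=(hsv[...,2]<60)&(L[...,2]>33)&(L[...,2]<57)&(np.hypot(L[...,0]+14.5,L[...,1]+36)<92)&(np.hypot(L[...,0]+14.5,L[...,1]+36)>66)
    if k.sum(): print("dark knob-like",k.sum(),np.median(L[k],0).round(1))
    return g
E
python3 - <<'E'
from h import *
st();see()
E
```

```text
t 7.9333 tcp [ 0.5924 -0.2001  0.0169] loc mm [-10.6  36.1] F loc [-2.9 -0.5] 4.1 w 7.348002538209533e-05
 j [-0.0916  0.7837  0.4872  1.7194 -0.4542  0.9127  0.2033] toolx ang rel fixture y -0.0018531405628272601 toolz [-0.1385  0.0604 -0.9885]
lock px 308 top rect [[4.699999809265137, 57.20000076293945], [5.5, -2.200000047683716], [47.29999923706055, -1.7000000476837158], [46.5, 57.70000076293945]] pct x [ 6.1 45.9] y [-1.  53.2]
dark knob-like 140 [-88.  -33.3  47.7]
```

Request:
drive_tool([
  {"offset": [0,0.006,-0.002],"rotation": [0,0,0],"claw": 0},
  {"offset": [0,0.012,-0.003],"rotation": [0,0,0],"claw": 0},
  {"offset": [0,0.018,-0.004],"rotation": [0,0,0],"claw": 0},
  {"offset": [0,0.018,-0.004],"rotation": [0,0,0],"claw": 0},
])

```text
clock: 8.32
tcp_pos: [0.5938, -0.2007, 0.017]
orientation: [-2.516, -1.652, 0.127]
contact_force: [-4.3, 2.5, 4.9]
grip_width: 0.0004
gripper_force: 3.0
```

```bash
python3 - <<'E'
from h import *
st();see()
E
```

```text
t 8.3167 tcp [ 0.5938 -0.2007  0.017 ] loc mm [-9.  36.2] F loc [-5.   0.6] 4.9 w 0.0003607872988353721
 j [-0.0902  0.7867  0.4872  1.7132 -0.4539  0.9183  0.2027] toolx ang rel fixture y -0.0018870312455154803 toolz [-0.1406  0.0615 -0.9881]
lock px 300 top rect [[5.800000190734863, 55.29999923706055], [6.5, -2.200000047683716], [47.29999923706055, -1.7000000476837158], [46.599998474121094, 55.79999923706055]] pct x [ 7.5 46.3] y [-0.5 53.4]
dark knob-like 138 [-88.3 -33.3  47.4]
```

Request:
drive_tool([
  {"offset": [0,0.006,-0.002],"rotation": [0,0,0],"claw": 0},
  {"offset": [0,0.012,-0.003],"rotation": [0,0,0],"claw": 0},
  {"offset": [0,0.02,-0.004],"rotation": [0,0,0],"claw": 0},
  {"offset": [0,0.02,-0.004],"rotation": [0,0,0],"claw": 0},
])

```text
clock: 8.7
tcp_pos: [0.594, -0.2009, 0.0169]
orientation: [-2.512, -1.649, 0.131]
contact_force: [-11.8, 5.4, 10.1]
grip_width: 0.0001
gripper_force: 7.0
```

```bash
python3 - <<'E'
from h import *
st();see()
E
```

```text
t 8.7 tcp [ 0.594  -0.2009  0.0169] loc mm [-8.8 36.1] F loc [-12.9   0.3] 10.1 w 9.440479391257929e-05
 j [-0.0884  0.7899  0.4872  1.7076 -0.4533  0.9269  0.2021] toolx ang rel fixture y -0.0021899937928751 toolz [-0.1459  0.0643 -0.9872]
lock px 300 top rect [[5.800000190734863, 55.29999923706055], [6.5, -2.200000047683716], [47.29999923706055, -1.7000000476837158], [46.599998474121094, 55.79999923706055]] pct x [ 7.5 46.3] y [-0.5 54. ]
dark knob-like 140 [-87.9 -33.1  47.5]
```

Request:
drive_tool([
  {"offset": [0,-0.05,0],"rotation": [0,0,0],"claw": 0},
  {"offset": [0,-0.12,0],"rotation": [0,0,0],"claw": 0},
  {"offset": [0,-0.12,-0.15],"rotation": [0,0,0],"claw": 0},
  {"offset": [0,-0.12,-0.35],"rotation": [0,0,0],"claw": 0},
  {"offset": [0,-0.12,-0.5],"rotation": [0,0,0],"claw": 0},
  {"offset": [0,-0.12,-0.5],"rotation": [0,0,0],"claw": 0},
  {"offset": [0,-0.12,-0.5],"rotation": [0,0,0],"claw": 0},
])

```text
clock: 9.33
tcp_pos: [0.5934, -0.2003, 0.0956]
orientation: [-2.521, -1.656, 0.12]
contact_force: [-0.1, 0.3, -1.0]
grip_width: 0.0
gripper_force: 0.0
```

```bash
python3 - <<'E'
from h import *
see();goto(25,105,85)
E
```

```text
lock px 232 top rect [[4.800000190734863, 57.70000076293945], [7.800000190734863, -3.4000000953674316], [48.20000076293945, -1.399999976158142], [45.20000076293945, 59.70000076293945]] pct x [ 6.5 46.3] y [-0.8 45.1]
dark knob-like 97 [-90.8 -35.7  48.4]
t 9.3833 tcp [ 0.5922 -0.1997  0.0942] loc mm [-10.9  36.5] F loc [-0.4  1.1] -0.3 w 0.00019382545823251038
 j [-0.1269  0.6832  0.5387  1.6963 -0.4016  1.0311  0.1659] toolx ang rel fixture y -0.001574099287411368 toolz [-0.1369  0.0601 -0.9888]
 offset [0.457 0.245 0.025] rot [-0.075 -0.    -0.001]
```

Request:
drive_tool([
  {"offset": [0.15,0.08,0],"rotation": [-0.02,0,0],"claw": 0},
  {"offset": [0.3,0.16,0],"rotation": [-0.045,0,0],"claw": 0},
  {"offset": [0.4,0.22,0.02],"rotation": [-0.075,0,0],"claw": 0},
  {"offset": [0.457,0.245,0.025],"rotation": [-0.075,0,0],"claw": 0},
  {"offset": [0.457,0.245,0.025],"rotation": [-0.075,0,0],"claw": 0},
  {"offset": [0.457,0.245,0.025],"rotation": [-0.075,0,0],"claw": 0},
  {"offset": [0.457,0.245,0.025],"rotation": [-0.075,0,0],"claw": 0},
])

```text
clock: 9.97
tcp_pos: [0.6507, -0.153, 0.0846]
orientation: [-2.626, -1.721, 0.004]
contact_force: [-0.0, -0.1, -1.2]
grip_width: 0.0003
gripper_force: 0.0
```

```bash
python3 - <<'E'
from h import *
np.set_printoptions(precision=1,suppress=True)
g=see()
# bow end: bright grey pixels at plate region, beyond body
P=cloud(g);L=np.dstack([(P[...,:2]-FX["o"])@FX["R"]*1e3,P[...,2]*1e3])
v,u=np.nonzero((g["frame"].min(2)>170)&(L[...,0]>0)&(L[...,0]<44)&(L[...,1]>30)&(L[...,1]<112)&(L[...,2]<40))
X=(ray(g,np.c_[u,v],.024)[:,:2]-FX["o"])@FX["R"]*1e3
print(len(u),np.percentile(X,[2,50,98],axis=0))
np.set_printoptions(precision=3)
goto(25,105,17)
E
```

```text
lock px 307 top rect [[5.800000190734863, 54.599998474121094], [6.5, -2.200000047683716], [47.29999923706055, -1.7000000476837158], [46.599998474121094, 55.099998474121094]] pct x [ 7.5 46.6] y [-0.5 53.3]
dark knob-like 94 [-91.9 -35.   48. ]
34 [[12.2 66. ]
 [23.4 77.7]
 [40.9 84.3]]
t 10.0167 tcp [ 0.651 -0.153  0.085] loc mm [ 24.4 102.3] F loc [ 0.2 -0.1] -0.3 w 0.00017788119264613455
 j [-0.227  0.684  0.533  1.71  -0.433  0.871  0.082] toolx ang rel fixture y -0.004269161099909269 toolz [-0.003  0.    -1.   ]
 offset [0.018 0.005 0.452] rot [-0.001  0.001 -0.002]
```

Request:
drive_tool([
  {"offset": [0.018,0.005,0.1],"rotation": [0,0,0],"claw": 0},
  {"offset": [0.018,0.005,0.2],"rotation": [0,0,0],"claw": 0},
  {"offset": [0.018,0.005,0.3],"rotation": [0,0,0],"claw": 0},
  {"offset": [0.018,0.005,0.38],"rotation": [0,0,0],"claw": 0},
  {"offset": [0.018,0.005,0.43],"rotation": [0,0,0],"claw": 0},
  {"offset": [0.018,0.005,0.45],"rotation": [0,0,0],"claw": 0},
  {"offset": [0.018,0.005,0.45],"rotation": [0,0,0],"claw": 0},
  {"offset": [0.018,0.005,0.45],"rotation": [0,0,0],"claw": 0},
])

```text
clock: 10.68
tcp_pos: [0.6533, -0.1492, 0.0175]
orientation: [-2.625, -1.723, 0.001]
contact_force: [0.1, 0.2, 1.1]
grip_width: 0.0003
gripper_force: 0.0
```

```bash
python3 - <<'E'
from h import *
goto(25,20,17)
E
```

```text
t 10.6833 tcp [ 0.6533 -0.1492  0.0175] loc mm [ 25.2 107.1] F loc [0.1 0.2] 1.1 w 0.00028294414148643697
 j [-0.1961  0.7704  0.4796  1.7282 -0.4835  0.7648  0.1148] toolx ang rel fixture y -0.0021448498426859253 toolz [-0.0015  0.0008 -1.    ]
 offset [-0.58  -0.     0.003] rot [-0.001 -0.    -0.001]
```

Request:
drive_tool([
  {"offset": [-0.02,0,0.01],"rotation": [0,0,0],"claw": 0},
  {"offset": [-0.04,0,0.017],"rotation": [0,0,0],"claw": 0},
  {"offset": [-0.06,0,0.017],"rotation": [0,0,0],"claw": 0},
  {"offset": [-0.08,0,0.017],"rotation": [0,0,0],"claw": 0},
  {"offset": [-0.1,0,0.017],"rotation": [0,0,0],"claw": 0},
  {"offset": [-0.12,0,0.017],"rotation": [0,0,0],"claw": 0},
  {"offset": [-0.14,0,0.017],"rotation": [0,0,0],"claw": 0},
  {"offset": [-0.16,0,0.017],"rotation": [0,0,0],"claw": 0},
  {"offset": [-0.18,0,0.017],"rotation": [0,0,0],"claw": 0},
  {"offset": [-0.2,0,0.017],"rotation": [0,0,0],"claw": 0},
  {"offset": [-0.22,0,0.017],"rotation": [0,0,0],"claw": 0},
  {"offset": [-0.24,0,0.017],"rotation": [0,0,0],"claw": 0},
  {"offset": [-0.26,0,0.017],"rotation": [0,0,0],"claw": 0},
  {"offset": [-0.28,0,0.017],"rotation": [0,0,0],"claw": 0},
  {"offset": [-0.3,0,0.017],"rotation": [0,0,0],"claw": 0},
  {"offset": [-0.3,0,0.017],"rotation": [0,0,0],"claw": 0},
])

```text
clock: 12.02
tcp_pos: [0.6347, -0.1914, 0.0148]
orientation: [-2.626, -1.722, 0.002]
contact_force: [0.7, 0.3, -0.4]
grip_width: -0.0002
gripper_force: 0.3
```

```bash
python3 - <<'E'
from h import *
see();goto(25,20,15)
E
```

```text
lock px 331 top rect [[4.800000190734863, 17.399999618530273], [5.599999904632568, -37.900001525878906], [47.0, -37.29999923706055], [46.20000076293945, 18.0]] pct x [ 6.8 46.2] y [-36.5  16.2]
dark knob-like 95 [-91.9 -35.4  48.5]
t 12.0667 tcp [ 0.6347 -0.1911  0.0147] loc mm [24.7 61.2] F loc [ 0.5 -0.2] 0.1 w -7.305263386378067e-05
 j [-0.1282  0.7644  0.4737  1.7472 -0.4814  0.7502  0.1823] toolx ang rel fixture y -0.0028821652677017973 toolz [-0.0022  0.0004 -1.    ]
 offset [-0.274  0.003 -0.002] rot [-0.001  0.    -0.001]
```

Request:
drive_tool([
  {"offset": [-0.02,0,0],"rotation": [0,0,0],"claw": 0},
  {"offset": [-0.04,0,0],"rotation": [0,0,0],"claw": 0},
  {"offset": [-0.06,0,0],"rotation": [0,0,0],"claw": 0},
  {"offset": [-0.08,0,0],"rotation": [0,0,0],"claw": 0},
  {"offset": [-0.1,0,0],"rotation": [0,0,0],"claw": 0},
  {"offset": [-0.12,0,0],"rotation": [0,0,0],"claw": 0},
  {"offset": [-0.14,0,0],"rotation": [0,0,0],"claw": 0},
  {"offset": [-0.16,0,0],"rotation": [0,0,0],"claw": 0},
  {"offset": [-0.18,0,0],"rotation": [0,0,0],"claw": 0},
  {"offset": [-0.2,0,0],"rotation": [0,0,0],"claw": 0},
  {"offset": [-0.22,0,0],"rotation": [0,0,0],"claw": 0},
  {"offset": [-0.24,0,0],"rotation": [0,0,0],"claw": 0},
  {"offset": [-0.255,0,0],"rotation": [0,0,0],"claw": 0},
  {"offset": [-0.265,0,0],"rotation": [0,0,0],"claw": 0},
  {"offset": [-0.27,0,0],"rotation": [0,0,0],"claw": 0},
  {"offset": [-0.27,0,0],"rotation": [0,0,0],"claw": 0},
])

```text
clock: 13.4
tcp_pos: [0.6191, -0.2275, 0.0148]
orientation: [-2.625, -1.723, 0.001]
contact_force: [-0.2, 0.9, -0.2]
grip_width: -0.0005
gripper_force: 0.1
```

```bash
python3 - <<'E'
from h import *
see();goto(25,13,15)
E
```

```text
lock px 307 top rect [[4.5, -73.80000305175781], [46.5, -74.69999694824219], [47.70000076293945, -22.0], [5.699999809265137, -21.100000381469727]] pct x [ 6.3 46. ] y [-70.  -22.7]
dark knob-like 135 [-87.7 -33.1  47. ]
t 13.45 tcp [ 0.6191 -0.2275  0.0148] loc mm [24.7 21.6] F loc [0.  0.2] 0.7 w -4.627057229162141e-05
 j [-0.0673  0.7591  0.4697  1.7559 -0.4782  0.7446  0.2414] toolx ang rel fixture y -0.002076086484565476 toolz [-0.0018  0.0009 -1.    ]
 offset [-0.057  0.002 -0.001] rot [-0.001 -0.    -0.001]
```

Request:
drive_tool([
  {"offset": [-0.01,0,0],"rotation": [0,0,0],"claw": 0},
  {"offset": [-0.02,0,0],"rotation": [0,0,0],"claw": 0},
  {"offset": [-0.03,0,0],"rotation": [0,0,0],"claw": 0},
  {"offset": [-0.038,0,0],"rotation": [0,0,0],"claw": 0},
  {"offset": [-0.044,0,0],"rotation": [0,0,0],"claw": 0},
  {"offset": [-0.05,0,0],"rotation": [0,0,0],"claw": 0},
  {"offset": [-0.05,0,0],"rotation": [0,0,0],"claw": 0},
])

```text
clock: 14.03
tcp_pos: [0.6165, -0.2333, 0.0148]
orientation: [-2.623, -1.724, -0.0]
contact_force: [0.9, 4.2, -0.5]
grip_width: -0.0003
gripper_force: 1.8
```

```bash
python3 - <<'E'
from h import *
st();see()
E
```

```text
t 14.0333 tcp [ 0.6165 -0.2333  0.0148] loc mm [24.7 15.3] F loc [-0.8  4.2] -0.5 w -0.00025332587660583056
 j [-0.0561  0.7583  0.4679  1.7566 -0.4784  0.7443  0.2525] toolx ang rel fixture y -0.001352131312352789 toolz [-0.0015  0.0024 -1.    ]
lock px 282 top rect [[4.599999904632568, -27.600000381469727], [5.5, -81.0999984741211], [46.79999923706055, -80.5], [45.900001525878906, -26.899999618530273]] pct x [ 6.2 46.1] y [-75.9 -28.7]
dark knob-like 123 [-88.3 -34.2  48.1]
```

Request:
drive_tool([
  {"offset": [-0.006,0,0],"rotation": [0,0,0],"claw": 0},
  {"offset": [-0.012,0,0],"rotation": [0,0,0],"claw": 0},
  {"offset": [-0.015,0,0],"rotation": [0,0,0],"claw": 0},
  {"offset": [-0.015,0,0],"rotation": [0,0,0],"claw": 0},
  {"offset": [-0.015,0,0],"rotation": [0,0,0],"claw": 0},
])

```text
clock: 14.5
tcp_pos: [0.6164, -0.2335, 0.0148]
orientation: [-2.621, -1.725, -0.002]
contact_force: [2.7, 7.8, 0.9]
grip_width: -0.0003
gripper_force: 4.0
```

```bash
python3 - <<'E'
from h import *
st();see()
E
```

```text
t 14.5 tcp [ 0.6164 -0.2335  0.0148] loc mm [24.7 15. ] F loc [-0.6  8.2] 0.9 w -0.00028513039247011145
 j [-0.0535  0.7579  0.4661  1.7564 -0.4792  0.7447  0.2557] toolx ang rel fixture y 9.77485276600909e-05 toolz [-0.001   0.0042 -1.    ]
lock px 282 top rect [[4.599999904632568, -27.600000381469727], [5.5, -81.0999984741211], [46.79999923706055, -80.5], [45.900001525878906, -26.899999618530273]] pct x [ 6.2 46.1] y [-74.9 -28.7]
dark knob-like 121 [-88.7 -33.9  47.9]
```

Request:
drive_tool([
  {"offset": [0.02,0,0],"rotation": [0,0,0],"claw": 0},
  {"offset": [0.06,0,0],"rotation": [0,0,0],"claw": 0},
  {"offset": [0.1,0,0],"rotation": [0,0,0],"claw": 0},
  {"offset": [0.1,0,-0.2],"rotation": [0,0,0],"claw": 0},
  {"offset": [0.1,0,-0.45],"rotation": [0,0,0],"claw": 0},
  {"offset": [0.1,0,-0.7],"rotation": [0,0,0],"claw": 0},
  {"offset": [0.1,0,-0.9],"rotation": [0,0,0],"claw": 0},
  {"offset": [0.1,0,-0.9],"rotation": [0,0,0],"claw": 0},
  {"offset": [0.1,0,-0.9],"rotation": [0,0,0],"claw": 0},
])

```text
clock: 15.3
tcp_pos: [0.6226, -0.2236, 0.152]
orientation: [2.625, 1.723, 0.003]
contact_force: [-0.6, -0.0, -0.6]
grip_width: -0.0003
gripper_force: 0.0
```

```bash
python3 - <<'E'
from h import *
g=see()
yv=np.r_[FX["R"]@[0,1.],0]
goto(-30,-40,150,0,.2*yv)
goto(-100,-72,150,0,.4*yv)
E
```

```text
lock px 279 top rect [[4.599999904632568, -27.600000381469727], [5.400000095367432, -78.19999694824219], [46.70000076293945, -77.5999984741211], [45.900001525878906, -26.899999618530273]] pct x [ 6.2 46.1] y [-74.6 -28.7]
dark knob-like 90 [-91.2 -35.1  48.8]
t 15.35 tcp [ 0.6215 -0.2228  0.1501] loc mm [25.1 26.8] F loc [-0.4 -0.3] -0.8 w -0.00019164200442256925
 j [-0.1468  0.5935  0.5736  1.6946 -0.3778  0.9673  0.1578] toolx ang rel fixture y -0.0022236441989300637 toolz [-0.001   0.0006 -1.    ]
 offset [-0.446 -0.366  0.001] rot [ 0.099 -0.    -0.001]
t 15.35 tcp [ 0.6215 -0.2228  0.1501] loc mm [25.1 26.8] F loc [-0.4 -0.3] -0.8 w -0.00019164200442256925
 j [-0.1468  0.5935  0.5736  1.6946 -0.3778  0.9673  0.1578] toolx ang rel fixture y -0.0022236441989300637 toolz [-0.001   0.0006 -1.    ]
 offset [-0.66  -0.833  0.002] rot [ 0.199 -0.    -0.001]
```

Request:
drive_tool([
  {"offset": [-0.15,-0.08,0],"rotation": [0.04,0,0],"claw": 0},
  {"offset": [-0.3,-0.16,0],"rotation": [0.08,0,0],"claw": 0},
  {"offset": [-0.45,-0.3,0],"rotation": [0.12,0,0],"claw": 0},
  {"offset": [-0.6,-0.45,0],"rotation": [0.16,0,0],"claw": 0},
  {"offset": [-0.66,-0.6,0],"rotation": [0.199,0,0],"claw": 0},
  {"offset": [-0.66,-0.75,0],"rotation": [0.199,0,0],"claw": 0},
  {"offset": [-0.66,-0.83,0],"rotation": [0.199,0,0],"claw": 0},
  {"offset": [-0.66,-0.83,0],"rotation": [0.199,0,0],"claw": 0},
  {"offset": [-0.66,-0.83,0],"rotation": [0.199,0,0],"claw": 0},
])

```text
clock: 16.1
tcp_pos: [0.4671, -0.2635, 0.1489]
orientation: [-2.331, -1.53, 0.312]
contact_force: [0.3, -0.1, 1.0]
grip_width: -0.0002
gripper_force: 0.0
```

```bash
python3 - <<'E'
from h import *
g=see()
yv=np.r_[FX["R"]@[0,1.],0]
goto(-100,-70,70,0,.4*yv)
goto(-100,-70,28,0,.4*yv)
f=grab_frame("top");P=cloud(f).reshape(-1,3)
A=P[(P[:,2]>.40)]
ys=np.arange(.03,-.4,-.03)
print([int(round(y*100)) for y in ys])
for x in np.arange(.66,.3,-.04):
    r=[]
    for y in ys:
        M=(abs(A[:,0]-x)<.02)&(abs(A[:,1]-y)<.015)
        r.append(int(100*np.median(A[M,2])) if M.any() else 0)
    print(int(round(x*100)),' '.join('%2d'%v for v in r))
c=np.hstack([cv2.resize(f["frame"][60:320,120:380],(400,400)),cv2.resize(g["frame"][:260,90:350],(400,400))])
cv2.imwrite("pics/l1.png",c[:,:,::-1])
E
```

```text
lock px 26 top rect [[38.400001525878906, -77.4000015258789], [45.70000076293945, -77.5999984741211], [47.20000076293945, -33.400001525878906], [39.900001525878906, -33.20000076293945]] pct x [40.2 46.4] y [-76.1 -34.9]
dark knob-like 73 [-91.7 -35.6  47.5]
t 16.15 tcp [ 0.468  -0.2637  0.1492] loc mm [-99.7 -71.5] F loc [0.2 0.1] 0.9 w 5.1715381680356044e-05
 j [-0.0039  0.6378  0.5882  1.7045 -0.2886  1.3121  0.2834] toolx ang rel fixture y -0.0016196161458892355 toolz [-0.3582  0.1553 -0.9206]
 offset [0.01  0.204 0.487] rot [-0.001 -0.    -0.001]
t 16.15 tcp [ 0.468  -0.2637  0.1492] loc mm [-99.7 -71.5] F loc [0.2 0.1] 0.9 w 5.1715381680356044e-05
 j [-0.0039  0.6378  0.5882  1.7045 -0.2886  1.3121  0.2834] toolx ang rel fixture y -0.0016196161458892355 toolz [-0.3582  0.1553 -0.9206]
 offset [0.01  0.314 0.744] rot [-0.001 -0.    -0.001]
[3, 0, -3, -6, -9, -12, -15, -18, -21, -24, -27, -30, -33, -36, -39]
66  0  0  0  0  0  0  0  0  0  0  0 46  0  0  0
62  0  0  0  0  0  0  0  0  0  0 50 48 47 47  0
58  0  0  0  0  0  0  0  0  0 51 51 51 49 48  0
54  0  0  0  0  0  0  0  0 56 56 54 52 51 48  0
50  0  0  0  0  0  0 59 60 59 58 56 53  0  0  0
46  0  0  0  0  0 64 64 63 62 59 56  0  0  0  0
42  0  0  0  0 65 65 66 65 62 59  0  0  0  0  0
38  0  0  0  0  0  0  0  0  0  0  0  0  0  0  0
34  0  0  0  0  0  0  0  0  0  0  0  0  0  0  0
```

View pics/l1.png

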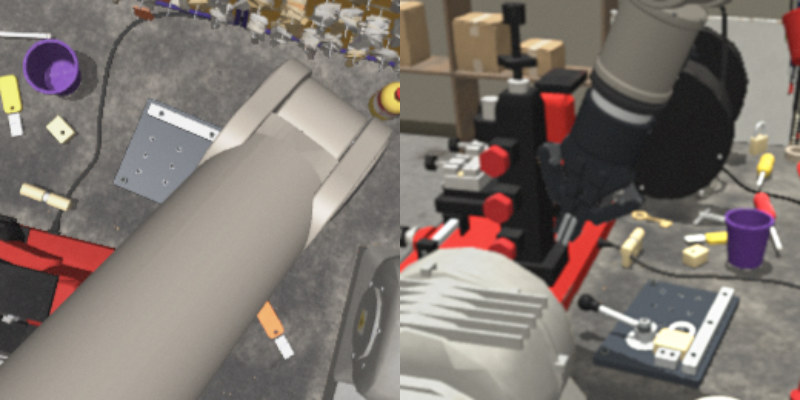

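The left half shows the forearm crossing over the red machine. The right half shows the fingertips at (568,228) above the knob (588,302), with the post at (520,120). The forearm's clearance over the post is tight, so I'll locate the tallest parts.

```bash
python3 - <<'E'
from h import *
for n in("top0","side0"):
    f=dict(np.load(n+".npz"));P=cloud(f)[f["z_map"]>0].reshape(-1,3)
    P=P[(P[:,0]>.3)&(P[:,0]<.55)&(P[:,1]>-.3)&(P[:,1]<.05)&(P[:,2]<.45)]
    for a in np.arange(.22,.43,.02):
        Q=P[(P[:,2]>a)&(P[:,2]<=a+.02)]
        if len(Q): print(n,round(a,2),len(Q),"x",np.percentile(Q[:,0],[5,95]).round(3),"y",np.percentile(Q[:,1],[5,95]).round(3))
E
```

```text
top0 0.22 1202 x [0.355 0.468] y [-0.228 -0.047]
top0 0.24 963 x [0.367 0.47 ] y [-0.247 -0.06 ]
top0 0.26 2448 x [0.429 0.485] y [-0.166 -0.014]
top0 0.28 364 x [0.4   0.442] y [-0.203 -0.162]
top0 0.32 396 x [0.41  0.438] y [-0.198 -0.162]
top0 0.36 54 x [0.418 0.43 ] y [-0.191 -0.171]
top0 0.38 254 x [0.41  0.428] y [-0.189 -0.171]
side0 0.22 811 x [0.358 0.472] y [-0.251 -0.072]
side0 0.24 867 x [0.371 0.473] y [-0.249 -0.071]
side0 0.26 949 x [0.399 0.484] y [-0.206 -0.022]
side0 0.28 385 x [0.399 0.439] y [-0.204 -0.171]
side0 0.3 114 x [0.41  0.428] y [-0.191 -0.178]
side0 0.32 248 x [0.4   0.438] y [-0.201 -0.172]
side0 0.34 82 x [0.414 0.423] y [-0.185 -0.18 ]
side0 0.36 164 x [0.408 0.43 ] y [-0.191 -0.177]
side0 0.38 70 x [0.409 0.43 ] y [-0.191 -0.176]
```

Request:
drive_tool([
  {"offset": [0.01,0.05,0.12],"rotation": [0,0,0],"claw": 0},
  {"offset": [0.01,0.1,0.24],"rotation": [0,0,0],"claw": 0},
  {"offset": [0.01,0.15,0.36],"rotation": [0,0,0],"claw": 0},
  {"offset": [0.01,0.19,0.45],"rotation": [0,0,0],"claw": 0},
  {"offset": [0.01,0.204,0.487],"rotation": [0,0,0],"claw": 0},
  {"offset": [0.01,0.204,0.487],"rotation": [0,0,0],"claw": 0},
  {"offset": [0.01,0.204,0.487],"rotation": [0,0,0],"claw": 0},
])

```text
clock: 16.78
tcp_pos: [0.4685, -0.2628, 0.071]
orientation: [-2.333, -1.532, 0.311]
contact_force: [0.8, -0.2, 0.1]
grip_width: -0.0001
gripper_force: 0.0
```

```bash
python3 - <<'E'
from h import *
see()
yv=np.r_[FX["R"]@[0,1.],0]
goto(-97,-66,36,0,.4*yv)
f=grab_frame("top");P=cloud(f).reshape(-1,3)
A=P[(P[:,2]>.42)]
ys=np.arange(.03,-.4,-.03)
print([int(round(y*100)) for y in ys])
for x in np.arange(.66,.38,-.04):
    r=[]
    for y in ys:
        M=(abs(A[:,0]-x)<.02)&(abs(A[:,1]-y)<.015)
        r.append(int(100*np.median(A[M,2])) if M.any() else 0)
    print(int(round(x*100)),' '.join('%2d'%v for v in r))
E
```

```text
lock px 27 top rect [[41.0, -33.400001525878906], [41.70000076293945, -80.5999984741211], [46.79999923706055, -80.5], [46.0, -33.29999923706055]] pct x [41.9 46.5] y [-79. -35.]
dark knob-like 82 [-92.1 -35.8  48.5]
t 16.8333 tcp [ 0.4688 -0.263   0.0715] loc mm [-99.2 -70.5] F loc [0.1 0.5] -0.0 w -8.427018979310815e-05
 j [ 0.0233  0.7367  0.5469  1.7411 -0.3394  1.1826  0.311 ] toolx ang rel fixture y -0.0020174657570199983 toolz [-0.3564  0.1545 -0.9215]
 offset [0.03  0.105 0.212] rot [ 0.001 -0.    -0.001]
[3, 0, -3, -6, -9, -12, -15, -18, -21, -24, -27, -30, -33, -36, -39]
66  0  0  0  0  0  0  0  0  0  0  0  0  0  0  0
62  0  0  0  0  0  0  0  0  0  0 43 42  0  0  0
58  0  0  0  0  0  0  0  0  0 45 45 44 43 42  0
54  0  0  0  0  0  0  0 52 51 51 48 46 44  0  0
50  0  0  0  0  0  0 57 56 55 53 50 46  0  0  0
46  0  0  0  0 64 63 62 60 57 54 50  0  0  0  0
42  0  0  0  0 65 65 64 62 58  0  0  0  0  0  0
38  0  0  0  0  0  0  0  0  0  0  0  0  0  0  0
```

Request:
drive_tool([
  {"offset": [0.01,0.04,0.07],"rotation": [0,0,0],"claw": 0},
  {"offset": [0.02,0.08,0.14],"rotation": [0,0,0],"claw": 0},
  {"offset": [0.03,0.1,0.19],"rotation": [0,0,0],"claw": 0},
  {"offset": [0.03,0.105,0.212],"rotation": [0,0,0],"claw": 0},
  {"offset": [0.03,0.105,0.212],"rotation": [0,0,0],"claw": 0},
  {"offset": [0.03,0.105,0.212],"rotation": [0,0,0],"claw": 0},
])

```text
clock: 17.38
tcp_pos: [0.4717, -0.2592, 0.0351]
orientation: [-2.332, -1.531, 0.311]
contact_force: [-0.5, -0.5, 0.3]
grip_width: -0.0003
gripper_force: 0.0
```

```bash
cat >> h.py <<'E'
def plan(ths,z=34,gap=22,a0=.4,a1=.12,lead=0):
    o,T=st()
    Rf=np.eye(3);Rf[:2,:2]=FX["R"]
    for th in ths:
        al=a0+(a1-a0)*min(th/1.4,1)
        K=np.array([-14.5,-36])+80*np.array([-np.cos(th),np.sin(th)]);t=np.array([np.sin(th),np.cos(th)])
        p=K-t*gap-np.array([(44-z)*np.tan(al),0])
        w=np.r_[Rf[:2,:2]@p/1e3+FX["o"],z/1e3]
        B=np.c_[[0,1,0],[1,0,0],[0,0,-1.]]
        D=Rf@Ro.from_rotvec([0,al,0]).as_matrix()@Ro.from_rotvec([0,0,-th]).as_matrix()@B
        print(round(th,2),(T.T@(w-o["tcp_pos"])/.15).round(3).tolist(),(Ro.from_matrix(T.T@D).as_rotvec()/2).round(3).tolist(),p.round(1))
E
python3 - <<'E'
from h import *
see();plan(np.arange(.05,.76,.1))
E
```

```text
lock px 44 top rect [[-5.099999904632568, -56.70000076293945], [11.800000190734863, -77.9000015258789], [29.600000381469727, -63.70000076293945], [12.699999809265137, -42.5]] pct x [ 4.9 28.2] y [-76.9 -52.1]
dark knob-like 25 [-82.3 -72.2  49.3]
t 17.4333 tcp [ 0.4719 -0.2594  0.0354] loc mm [-97.8 -66. ] F loc [ 0.  -0.2] -0.4 w -1.740503918502417e-05
 j [ 0.0326  0.7881  0.5239  1.746  -0.365   1.1304  0.3177] toolx ang rel fixture y -0.0021680927117850857 toolz [-0.3574  0.155  -0.921 ]
0.05 [0.08, -0.008, 0.014] [-0.005, -0.0, 0.024] [-99.6 -54. ]
0.15 [0.135, -0.015, 0.017] [-0.015, 0.001, 0.074] [-100.8  -45.8]
0.25 [0.19, -0.017, 0.018] [-0.025, 0.003, 0.124] [-101.1  -37.5]
0.35 [0.245, -0.014, 0.016] [-0.035, 0.006, 0.174] [-100.6  -29.2]
0.45 [0.3, -0.006, 0.013] [-0.044, 0.01, 0.224] [-99.3 -21. ]
0.55 [0.354, 0.007, 0.008] [-0.054, 0.015, 0.274] [-97.2 -12.9]
0.65 [0.406, 0.025, 0.0] [-0.063, 0.021, 0.324] [-94.3  -5.1]
0.75 [0.456, 0.047, -0.01] [-0.072, 0.028, 0.373] [-90.6   2.4]
```

Request:
drive_tool([
  {"offset": [0.04,-0.004,0.01],"rotation": [0,0,0.01],"claw": 0},
  {"offset": [0.08,-0.008,0.014],"rotation": [-0.005,0,0.024],"claw": 0},
  {"offset": [0.108,-0.012,0.016],"rotation": [-0.01,0,0.05],"claw": 0},
  {"offset": [0.135,-0.015,0.017],"rotation": [-0.015,0.001,0.074],"claw": 0},
  {"offset": [0.163,-0.016,0.018],"rotation": [-0.02,0.002,0.1],"claw": 0},
  {"offset": [0.19,-0.017,0.018],"rotation": [-0.025,0.003,0.124],"claw": 0},
  {"offset": [0.218,-0.016,0.017],"rotation": [-0.03,0.004,0.15],"claw": 0},
  {"offset": [0.245,-0.014,0.016],"rotation": [-0.035,0.006,0.174],"claw": 0},
  {"offset": [0.272,-0.01,0.015],"rotation": [-0.04,0.008,0.2],"claw": 0},
  {"offset": [0.3,-0.006,0.013],"rotation": [-0.044,0.01,0.224],"claw": 0},
  {"offset": [0.327,0,0.01],"rotation": [-0.05,0.012,0.25],"claw": 0},
  {"offset": [0.354,0.007,0.008],"rotation": [-0.054,0.015,0.274],"claw": 0},
  {"offset": [0.354,0.007,0.008],"rotation": [-0.054,0.015,0.274],"claw": 0},
])

```text
clock: 18.52
tcp_pos: [0.4941, -0.21, 0.0344]
orientation: [-2.799, -0.884, 0.322]
contact_force: [0.4, -0.2, -0.6]
grip_width: -0.0003
gripper_force: 0.1
```

```bash
python3 - <<'E'
from h import *
g=see();plan(np.arange(.6,1.31,.1))
f=grab_frame("top")
cv2.imwrite("pics/l2.png",np.hstack([cv2.resize(f["frame"][100:260,160:320],(400,400)),cv2.resize(g["frame"][100:260,170:330],(400,400))])[:,:,::-1])
E
```

```text
lock px 281 top rect [[3.9000000953674316, -27.600000381469727], [4.699999809265137, -78.19999694824219], [46.70000076293945, -77.5999984741211], [45.900001525878906, -26.899999618530273]] pct x [ 5.9 46.1] y [-74.6 -28.7]
dark knob-like 76 [-80.6 -14.3  48.7]
t 18.5667 tcp [ 0.494  -0.2101  0.0342] loc mm [-97. -12.] F loc [-0.8  0.1] -0.1 w -8.475693622912817e-05
 j [-0.1574  0.7717  0.6605  1.841  -0.5189  1.0293 -0.1821] toolx ang rel fixture y -0.5307490460494981 toolz [-0.2614  0.1131 -0.9586]
0.6 [0.021, -0.003, -0.001] [-0.004, 0.002, 0.025] [-95.8  -9. ]
0.7 [0.076, -0.012, -0.007] [-0.012, 0.008, 0.075] [-92.5  -1.3]
0.8 [0.132, -0.016, -0.015] [-0.019, 0.015, 0.125] [-88.5   6.1]
0.9 [0.187, -0.014, -0.024] [-0.026, 0.023, 0.175] [-83.7  13. ]
1.0 [0.242, -0.007, -0.034] [-0.032, 0.031, 0.225] [-78.3  19.4]
1.1 [0.295, 0.006, -0.045] [-0.038, 0.04, 0.275] [-72.2  25.3]
1.2 [0.347, 0.023, -0.058] [-0.042, 0.05, 0.325] [-65.6  30.6]
1.3 [0.397, 0.046, -0.071] [-0.046, 0.061, 0.375] [-58.5  35.2]
```

View pics/l2.png

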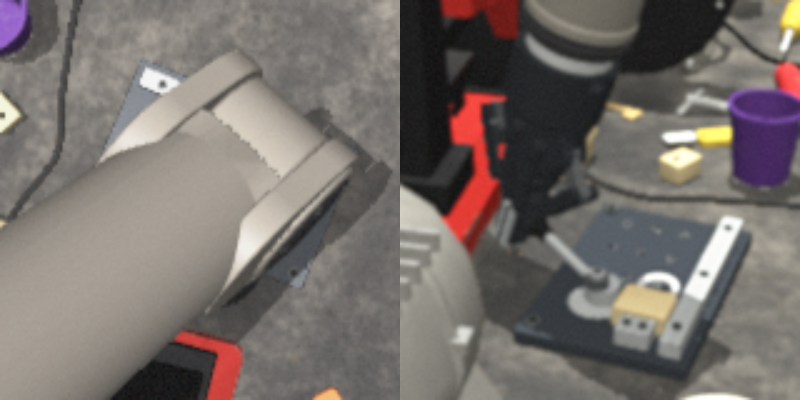

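The right half shows the lever turning (rod from (600,280) to (548,238)) with the shut fingers behind the knob at (510,225). The padlock is still at the stop, so I'll keep pushing.

Request:
drive_tool([
  {"offset": [0.021,-0.003,0],"rotation": [-0.004,0.002,0.025],"claw": 0},
  {"offset": [0.048,-0.008,-0.004],"rotation": [-0.008,0.005,0.05],"claw": 0},
  {"offset": [0.076,-0.012,-0.007],"rotation": [-0.012,0.008,0.075],"claw": 0},
  {"offset": [0.104,-0.014,-0.011],"rotation": [-0.016,0.012,0.1],"claw": 0},
  {"offset": [0.132,-0.016,-0.015],"rotation": [-0.019,0.015,0.125],"claw": 0},
  {"offset": [0.16,-0.015,-0.02],"rotation": [-0.022,0.019,0.15],"claw": 0},
  {"offset": [0.187,-0.014,-0.024],"rotation": [-0.026,0.023,0.175],"claw": 0},
  {"offset": [0.215,-0.011,-0.029],"rotation": [-0.029,0.027,0.2],"claw": 0},
  {"offset": [0.242,-0.007,-0.034],"rotation": [-0.032,0.031,0.225],"claw": 0},
  {"offset": [0.268,-0.001,-0.04],"rotation": [-0.035,0.036,0.25],"claw": 0},
  {"offset": [0.295,0.006,-0.045],"rotation": [-0.038,0.04,0.275],"claw": 0},
  {"offset": [0.321,0.014,-0.05],"rotation": [-0.04,0.045,0.3],"claw": 0},
  {"offset": [0.347,0.023,-0.058],"rotation": [-0.042,0.05,0.325],"claw": 0},
  {"offset": [0.347,0.023,-0.058],"rotation": [-0.042,0.05,0.325],"claw": 0},
])

```text
clock: 19.78
tcp_pos: [0.5392, -0.1837, 0.0335]
orientation: [-3.071, 0.058, 0.23]
contact_force: [-0.4, -1.1, 0.4]
grip_width: -0.0001
gripper_force: 0.2
```

```bash
python3 - <<'E'
from h import *
g=see();plan(np.arange(1.2,1.91,.1))
E
```

```text
lock px 280 top rect [[4.599999904632568, -27.600000381469727], [5.400000095367432, -78.19999694824219], [46.70000076293945, -77.5999984741211], [45.900001525878906, -26.899999618530273]] pct x [ 6.  46.1] y [-74.2 -28.7]
dark knob-like 93 [-46.9  29.5  50. ]
t 19.8333 tcp [ 0.5392 -0.1838  0.0335] loc mm [-65.9  30. ] F loc [-0.6 -0.4] -0.9 w -4.660461169276611e-05
 j [-0.3274  0.8164  0.8197  1.8644 -0.7104  0.9743 -0.7479] toolx ang rel fixture y -1.194976621912596 toolz [-0.1477  0.0637 -0.987 ]
1.2 [0.003, -0.003, -0.003] [-0.0, 0.001, 0.0] [-65.6  30.6]
1.3 [0.058, -0.015, -0.011] [-0.003, 0.01, 0.05] [-58.5  35.2]
1.4 [0.113, -0.021, -0.019] [-0.006, 0.02, 0.1] [-51.   39.1]
1.5 [0.168, -0.022, -0.027] [-0.005, 0.02, 0.15] [-43.3  42.2]
1.6 [0.222, -0.018, -0.036] [-0.004, 0.021, 0.2] [-35.4  44.6]
1.7 [0.276, -0.008, -0.045] [-0.003, 0.021, 0.25] [-27.2  46.2]
1.8 [0.328, 0.007, -0.053] [-0.002, 0.021, 0.3] [-19.   46.9]
1.9 [0.379, 0.028, -0.062] [-0.0, 0.021, 0.35] [-10.7  46.8]
```

Request:
drive_tool([
  {"offset": [0.03,-0.008,-0.006],"rotation": [-0.002,0.005,0.025],"claw": 0},
  {"offset": [0.058,-0.015,-0.011],"rotation": [-0.003,0.01,0.05],"claw": 0},
  {"offset": [0.085,-0.018,-0.015],"rotation": [-0.005,0.015,0.075],"claw": 0},
  {"offset": [0.113,-0.021,-0.019],"rotation": [-0.006,0.02,0.1],"claw": 0},
  {"offset": [0.131,-0.021,-0.022],"rotation": [-0.006,0.02,0.117],"claw": 0},
  {"offset": [0.15,-0.022,-0.024],"rotation": [-0.005,0.02,0.133],"claw": 0},
  {"offset": [0.168,-0.022,-0.027],"rotation": [-0.005,0.02,0.15],"claw": 0},
  {"offset": [0.186,-0.021,-0.03],"rotation": [-0.005,0.02,0.167],"claw": 0},
  {"offset": [0.204,-0.02,-0.033],"rotation": [-0.004,0.021,0.183],"claw": 0},
  {"offset": [0.222,-0.018,-0.036],"rotation": [-0.004,0.021,0.2],"claw": 0},
  {"offset": [0.222,-0.018,-0.036],"rotation": [-0.004,0.021,0.2],"claw": 0},
  {"offset": [0.222,-0.018,-0.036],"rotation": [-0.004,0.021,0.2],"claw": 0},
])

```text
clock: 20.83
tcp_pos: [0.5721, -0.1825, 0.0338]
orientation: [-3.04, 0.672, 0.185]
contact_force: [-3.7, 0.4, -0.8]
grip_width: 0.0001
gripper_force: 1.8
```

```bash
python3 - <<'E'
from h import *
g=see();plan(np.arange(1.6,1.91,.05))
E
```

```text
lock px 229 top rect [[3.0999999046325684, -73.80000305175781], [46.0, -77.69999694824219], [50.29999923706055, -29.399999618530273], [7.400000095367432, -25.600000381469727]] pct x [ 6.5 46.6] y [-71.4 -28.7]
dark knob-like 102 [-15.5  36.2  49.4]
t 20.8833 tcp [ 0.5721 -0.1825  0.0338] loc mm [-36.2  44.3] F loc [-3.9  0.6] -1.2 w -2.8406187129325575e-07
 j [-0.383   0.8826  0.9088  1.8223 -0.8126  1.0092 -1.1   ] toolx ang rel fixture y -1.59973353732329 toolz [-0.1106  0.0472 -0.9927]
1.6 [0.005, -0.002, -0.002] [0.0, 0.0, 0.0] [-35.4  44.6]
1.65 [0.032, -0.009, -0.006] [0.0, 0.0, 0.025] [-31.3  45.5]
1.7 [0.059, -0.014, -0.009] [0.0, 0.0, 0.05] [-27.2  46.2]
1.75 [0.086, -0.018, -0.012] [0.0, 0.0, 0.075] [-23.1  46.6]
1.8 [0.114, -0.02, -0.015] [0.0, 0.0, 0.1] [-19.   46.9]
1.85 [0.141, -0.022, -0.019] [0.0, 0.0, 0.125] [-14.8  47. ]
1.9 [0.168, -0.021, -0.022] [0.0, 0.0, 0.15] [-10.7  46.8]
```

Force of 3.9 N shows the last stretch has begun. I'll push on slowly to the limit.

Request:
drive_tool([
  {"offset": [0.012,-0.003,-0.002],"rotation": [0,0,0.008],"claw": 0},
  {"offset": [0.022,-0.006,-0.004],"rotation": [0,0,0.016],"claw": 0},
  {"offset": [0.032,-0.009,-0.006],"rotation": [0,0,0.025],"claw": 0},
  {"offset": [0.04,-0.01,-0.007],"rotation": [0,0,0.033],"claw": 0},
  {"offset": [0.05,-0.012,-0.008],"rotation": [0,0,0.042],"claw": 0},
  {"offset": [0.059,-0.014,-0.009],"rotation": [0,0,0.05],"claw": 0},
  {"offset": [0.059,-0.014,-0.009],"rotation": [0,0,0.05],"claw": 0},
  {"offset": [0.059,-0.014,-0.009],"rotation": [0,0,0.05],"claw": 0},
])

```text
clock: 21.55
tcp_pos: [0.5813, -0.1844, 0.034]
orientation: [-3.008, 0.829, 0.186]
contact_force: [-4.9, 1.1, -4.0]
grip_width: -0.0002
gripper_force: 2.2
```

```bash
python3 - <<'E'
from h import *
g=see();plan(np.arange(1.7,1.91,.05))
E
```

```text
lock px 165 top rect [[3.299999952316284, -35.20000076293945], [45.099998474121094, -77.5999984741211], [68.4000015258789, -54.599998474121094], [26.600000381469727, -12.199999809265137]] pct x [ 8.6 46.9] y [-71.5 -28.5]
dark knob-like 102 [-6.5 36.  49.8]
t 21.6 tcp [ 0.5813 -0.1844  0.034 ] loc mm [-27.   46.2] F loc [-5.  -0.9] -2.6 w -6.505130845773698e-05
 j [-0.3878  0.906   0.9302  1.7991 -0.8325  1.0334 -1.1941] toolx ang rel fixture y -1.7024681182730852 toolz [-0.1104  0.0466 -0.9928]
1.7 [-0.002, 0.0, 0.0] [0.0, 0.0, -0.001] [-27.2  46.2]
1.75 [0.025, -0.006, -0.003] [0.0, 0.0, 0.024] [-23.1  46.6]
1.8 [0.052, -0.012, -0.006] [0.0, -0.0, 0.049] [-19.   46.9]
1.85 [0.079, -0.016, -0.01] [0.0, -0.0, 0.074] [-14.8  47. ]
1.9 [0.106, -0.018, -0.013] [0.0, -0.0, 0.099] [-10.7  46.8]
```

Request:
drive_tool([
  {"offset": [0.008,-0.001,-0.001],"rotation": [0,0,0],"claw": 0},
  {"offset": [0.016,-0.001,-0.002],"rotation": [0,0,0],"claw": 0},
  {"offset": [0.025,-0.002,-0.003],"rotation": [0,0,0],"claw": 0},
  {"offset": [0.025,-0.002,-0.003],"rotation": [0,0,0],"claw": 0},
  {"offset": [0.025,-0.002,-0.003],"rotation": [0,0,0],"claw": 0},
])

```text
clock: 22.02
tcp_pos: [0.5818, -0.1846, 0.0338]
orientation: [-3.005, 0.828, 0.196]
contact_force: [-12.7, 5.3, 3.9]
grip_width: -0.0
gripper_force: 7.2
```

```bash
python3 - <<'E'
from h import *
st();see()
E
```

```text
t 22.0167 tcp [ 0.5818 -0.1846  0.0338] loc mm [-26.4  46.2] F loc [-13.8  -0.1] 3.9 w -3.530823184896484e-05
 j [-0.3838  0.9095  0.929   1.7923 -0.8305  1.0427 -1.1962] toolx ang rel fixture y -1.7028310146470256 toolz [-0.116   0.0508 -0.992 ]
lock px 161 top rect [[3.299999952316284, -35.20000076293945], [45.099998474121094, -77.5999984741211], [68.4000015258789, -54.599998474121094], [26.600000381469727, -12.199999809265137]] pct x [ 8.5 46.9] y [-71.6 -28.3]
dark knob-like 103 [-6.1 35.3 49.7]
```

At the hard limit: 14 N with no further motion. Retreating.

Request:
drive_tool([
  {"offset": [-0.05,0,0],"rotation": [0,0,0],"claw": 0},
  {"offset": [-0.15,0,0],"rotation": [0,0,0],"claw": 0},
  {"offset": [-0.2,0,-0.1],"rotation": [0,0,0],"claw": 0},
  {"offset": [-0.2,0,-0.35],"rotation": [0,0,0],"claw": 0},
  {"offset": [-0.2,0,-0.6],"rotation": [0,0,0],"claw": 0},
  {"offset": [-0.2,0,-0.85],"rotation": [0,0,0],"claw": 0},
  {"offset": [-0.2,0,-1],"rotation": [0,0,0],"claw": 0},
  {"offset": [-0.2,0,-1],"rotation": [0,0,0],"claw": 0},
  {"offset": [-0.2,0,-1],"rotation": [0,0,0],"claw": 0},
])

```text
clock: 22.82
tcp_pos: [0.5781, -0.1788, 0.1898]
orientation: [-3.009, 0.828, 0.174]
contact_force: [0.1, 0.1, 0.5]
grip_width: -0.0004
gripper_force: 0.0
```

```bash
python3 - <<'E'
from h import *
st();g=see()
cv2.imwrite("pics/e1.png",cv2.resize(g["frame"][150:260,200:330],None,fx=5,fy=5,interpolation=cv2.INTER_CUBIC)[:,:,::-1])
E
```

```text
t 22.8167 tcp [ 0.5781 -0.1788  0.1898] loc mm [-32.2  50. ] F loc [0.  0.1] 0.5 w -0.00037712234117439714
 j [-0.4964  0.7279  1.1045  1.7303 -0.6634  1.2475 -1.3016] toolx ang rel fixture y -1.701810784562983 toolz [-0.1031  0.0446 -0.9937]
lock px 271 top rect [[6.099999904632568, -28.200000762939453], [6.900000095367432, -81.0999984741211], [47.599998474121094, -80.5], [46.79999923706055, -27.600000381469727]] pct x [ 7.4 46.6] y [-73.  -28.7]
dark knob-like 68 [-2.4 37.5 49.7]
```

View pics/e1.png

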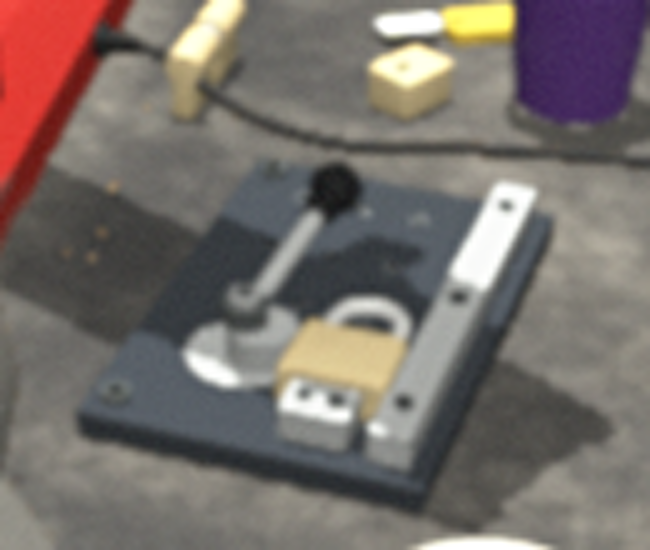

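The padlock (345,360) sits flush between the stop, the fence and the cam, and the knob (335,190) is fully round along the fence direction. The bench parts are undisturbed and the arm is clear.

```bash
python3 -c "
from bench import hand_in
print(hand_in())"
```

```text
the job is handed in; nothing more can be done
None
```

I handed the job in with the padlock seated against the fence and end stop and the cam lever pushed to its hard limit. The last camera check showed the arm clear and the loose parts undisturbed, but `hand_in()` gave no verdict.

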